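# Candle an egg with the tongs

## Task

Turn the red clamp knob clockwise until the egg carriage comes fully out from under its hood, then take the tongs out of their stand, grip the egg with their jaws and lift it out of its nest. Finish while holding: keep the egg still in the tongs, centred a few centimetres (about 2 to 7) clear above the bright lens of the candling lamp. Never touch the egg with the gripper itself, do not drop it, and leave the other things on the table where they are.

Things in the scene. Friction and masses are not known exactly. Their poses are not given: they have to be found in the camera images.
- clamp_grip (a point): centre of the red bar grip of the clamp knob, on its upright turning axis, 126 mm above the table. The bar is 44 mm long, 12 mm thick and 28 mm high (z 0.112 to 0.140) on a 34 mm disc; this point's x axis runs along the bar and turns with it. It is the locker's tallest part (the rest is lower than 0.104 m): carry the tongs over it
- clamp (a joint): turn of the clamp knob (rad): starts at 0 to 0.2 (locked), grows clockwise seen from above, stop at 1.35. Its red catch lets the carriage go from about 1.0. Stiff: 0.08 N m, and it stays where it is left
- carriage (a joint): travel of the blue egg carriage (m): about 0 = locked in under the clear hood, 0.10 = fully out (towards the robot, along -x of the locker). A light spring (about 1.2 N) drives it out by itself in about 2 s once the clamp is free
- locker: egg locker: aluminium bed 260 x 165 mm, clear hood 104 mm high over its rear half (open to the front), fixed; origin on the table under the bed, on the carriage's centre line; x points to the back. Fully out, the carriage's nest is at x = -0.05, y = 0 here; at home at x = +0.05. The clamp's axis is at x = -0.006, y = 0.072
- nest (a point): top of the carriage plate (30.5 mm above the table) at the middle of the black nest ring (48 mm outside, 10 mm high) in which the egg stands
- egg_center (a point): the egg to be candled: white, upright, blunt end down, 44 mm diameter, 53 mm tall; this point is on its axis 24.5 mm above its lower end, at its widest height. About 65 g. It rides on the carriage
- tongs_grip (a point): tongs standing upright, tips down, in their green stand: 164 mm tall, 140 g, two arms hinged at the top. This point is midway between the two blue grip pads, 110 mm above the tips' lower ends; y = the line along which they open and close, z up. Pads 30 mm wide (x), 24 mm high, 49 mm over their outer faces when open, about 36 mm on the egg; hinge top 54 mm above this point
- tongs_arm (a joint): closing angle of the tongs (rad): 0 = open, about 0.28 = holding the egg, 0.43 = fully closed. The gripped tongs swing easily about the pads' line if pushed. A spring pushes the pads apart with 4 N (open) to 7 N (on the egg), so the tongs stay in a partly closed gripper (pads at 45 mm, say) with their jaws open; about a third of the grip beyond the spring reaches the egg. 1 mm at the pads is 3 mm at the jaws
- stand: green open-topped tongs stand, 64 (x) x 118 (y) x 60 mm, inner floor 5 mm above the table, fixed; origin under its centre. The tongs stand loosely inside, so they must be lifted over 70 mm to come free
- lamp_lens (a point): centre of the bright yellow lens (52 mm across) on top of the low black candling lamp (100 x 100 mm), 44.5 mm above the table; fixed
- egg: the same egg as point egg_center, origin at its lower end
- tongs: the same tongs as point tongs_grip, origin midway between the tips' lower ends. The tips are blue V-shaped jaws 30 mm high, their middle 95 mm below the point tongs_grip, 43 mm wide in x, 94 mm over all in y when open; open, they clear the egg by about 20 mm a side
- spare0_c (a point): centre of a brown spare egg in the grey tray (leave alone)
- spare1_c (a point): centre of a white spare egg in the grey tray (leave alone)
- spare2_c (a point): centre of a brown spare egg in the grey tray (leave alone)
- jar: glass jar with blue lid, 64 mm wide, 85 mm high (leave alone)
- bottle: white bottle with green cap, 60 mm wide, 150 mm high (leave alone)
- brush: small brush lying on the table, 160 mm long, origin under its middle (leave alone)
- dish: small white dish, 76 mm wide, 18 mm high (leave alone)
- caliper_case: flat grey case, 55 x 150 x 22 mm (leave alone)

How it is judged:
By the outcome, as a careful person would: the job done as asked, in the order asked, and still so for the second after the job is handed in, while the arm keeps its last pose, push and grip.
It also fails if it takes over 58 s, if anything falls off the work surface, if the arm or the gripper's body presses on something with over 40 N, if the wrist force passes 120 N, or if a joint passes its speed limit or range.

## Robot

A 7-joint arm with a two-finger parallel gripper is mounted at the origin on the work surface. World frame = base frame: x ahead of the robot, y to its left, z up, the work surface at z = 0. Lengths are in mm, angles in rad, forces in N, time in s.
With the tool pointing down it reaches from about 400 to 850 mm from the base axis. Payload 4.4 kg.
Tool frame: the origin (TCP) lies midway between the tips of the shut fingers; the grasp point (between the pads) lies pinch_z behind it (pinch_z is the distance from the TCP to the grasp point, in mm); z points along the fingers, x is the direction in which the jaws open and shut, and the axes are right-handed (so a half turn about z gives the same grasp; the last joint's range is limited). The gripper opens to 94 mm and grips with 3 to 60 N. Pads are 16 mm wide; open, the fingers measure 119 mm over their backs; the gripper's body (75 mm by 177 mm) begins 78 mm behind the grasp point.
Start: joints at [-1.288, 0.628, 0.038, 1.517, -0.027, 0.996, -0.02], TCP at [222.126, 610.884, 167.778] pointing down, gripper open.
Joint ranges: [-3.06, 3.06], [-0.37, 2.12], [-1.25, 1.32], [0.18, 2.47], [-1.1, 4.24], [0.23, 1.98], [-2.94, 2.94]. Speed limits (rad/s): [2.57, 2.57, 3.14, 3.14, 3.14, 3.14, 3.14].

## Interface

Orientations are given as a unit quaternion [w, x, y, z].
In Python, from station import state, camera, camera_params, sign_off, find_in, pinch_z gives the robot as it stands. The module is installed in compiled form; this text tells all that it offers.
- The arm moves only by the tool carry_out, never from a script. Its argument "targets" is a list that holds one entry, the list of rows, each a list of 4 numbers: the shift along the tool's x, y, z in units of 30 mm (1.0 is 30 mm), then the turn about the tool's z in units of 6 degrees (1.0 is 6 degrees). In form: [[[tx, ty, tz, roll], ...]]. A call has 1 to 8 rows; each row shifts and turns the commanded pose from where the row before left it, along the tool's axes as they then stand; what a row does not reach is not made up. A row lasts 1/12 s, in which the tool goes at most 41.7 mm and 7.16 degrees, less where a joint would pass 70% of its speed; a pose out of reach is approached as far as the arm can. A call is refused whole if a number of a shift passes 1 or a number of a turn 1, either way. A call with a gripper value outside its range is refused whole. "fingers" is the closure, from 0 (fully open) to 1 (shut), set as the call begins (left out, the last holds). The fingers move at their own pace and stop on an object; "newtons" is the grip in N (left out, the last holds). Time passes only in rows, so rows that do not move let the fingers close. It gives the time, the measured TCP pose, the force and the opening at its end, in the units of the state.
- state(): the state, without advancing time (a new reading comes with each control period).
- camera(name): name is "scene" or "side" or "wrist"; returns the picture (384x512x3 uint8, red, green, blue); there is no depth.
- camera_params(name): a dict with "fx", "fy", "cx", "cy" (pixels), "k1" (the pictures are not rectified: a ray, as slopes to the right and down, at radius r is drawn at 1 + k1 r^2 times it, then the intrinsics apply), "R" (3x3) and "t" (3): a world point X has camera coordinates R X + t. Camera axes: x right, y down, z forward; pixel columns grow to the right and rows downward; lengths in mm; the calibration is good to about 2 mm. A picture is of the moment at which its call begins: read the wrist's pose just before it. camera_params takes no time and is no camera call; for the wrist camera it gives the pose at the moment of the call.
- sign_off(): hands the job in, once; it reports no verdict.
Trained networks look in the newest picture that a camera, given by its name, has taken for a name from the list of things; names that differ only in an ending like _2 or _b are one class to them, and where a whole thing is asked for, a point or a joint stands for the part that bears it (a point fixed in the world has none). Each returns a list of dicts, best first, with "conf" (0 to 1); they miss things now and then, are a little off and sometimes report something else, mostly with a low value. They report only what shows in the picture. A call takes as long as a camera call.
- find_in(camera, target): "at" ([x, y, z] in mm, in world coordinates, good to about 4 mm: the middle of the surface that is visible of it).
The state is a dict: "time_s": time; "joint_positions": joint angles; "qd": joint speeds; "joint_torque": joint torques, N m; "position": TCP position; "ee_rot": TCP orientation; "force": force on the tool from outside, world axes, zero at the start; "moment": the same for the moment, N m; "width": finger opening in mm.
Only numpy, scipy, OpenCV 4.12 (cv2) and the standard library are available. Lean on these libraries where they do the work, as an engineer would, in place of code of your own. Each camera call takes 0.05 s, during which the arm holds its last target.

## Working session

There is one attempt and no reset: what is moved stays moved. The work goes in short steps, Python scripts to look and compute and a tool call to move; the robot and the scene stay as the last step left them, time stands still between calls to the robot, and variables do not carry over. Pictures are saved under pics/ and viewed, and the job is handed in when it is done.

Besides the shell and the picture viewer there is one more tool, called after "Call:" as name([rows], argument=value, ...), one row to a line, values as JSON. carry_out: Moves the arm, as the interface text tells. Its arguments: {"type":"object","properties":{"targets":{"type":"array","items":{"type":"array","items":{"type":"array","items":{"type":"number"}}}},"fingers":{"type":"number"},"newtons":{"type":"number"}},"required":["targets"]}

```bash
mkdir -p pics; ls; python3 - <<'E'
from station import *
import cv2
print(state()); print(pinch_z if not callable(pinch_z) else pinch_z())
for n in ["scene","side","wrist"]:
    p=camera_params(n); im=camera(n); cv2.imwrite(f"pics/a_{n}.png",im[:,:,::-1]); print(n,p)
E
```

```text
pics
{'time_s': 0.0, 'joint_positions': array([-1.28780371,  0.62931013,  0.03844237,  1.51836706, -0.02700215,
        0.99629392, -0.01998821]), 'qd': array([-3.15752733e-05,  1.74804360e-03,  1.09870114e-03, -7.65671613e-04,
        6.39976365e-06, -7.41240478e-04,  1.51782449e-04]), 'joint_torque': array([ 1.22117535e-04, -5.49702895e+01,  1.14339396e+00, -1.86640710e+01,
       -5.22363244e-02,  2.35064537e-02,  1.69676173e-04]), 'position': array([221.86750261, 610.17729313, 166.87783507]), 'ee_rot': array([ 5.42275472e-04,  8.19070366e-01,  5.73692313e-01, -7.55843325e-04]), 'force': array([ 0.44128879,  0.26523644, -0.04757478]), 'moment': array([-0.00648194,  0.05197033, -0.04262686]), 'width': 94.32533710925594}
18.8
scene {'fx': 437.5222666730281, 'fy': 437.5222666730281, 'cx': 255.69806720951786, 'cy': 196.20284373479763, 'k1': 0.052653618430919216, 'R': array([[ 0.37935247,  0.92500798,  0.02125914],
       [ 0.57172767, -0.21628066, -0.79142286],
       [-0.72747452,  0.31238265, -0.61089926]]), 't': array([-263.11628263, -203.94141284, 1744.99620362])}
side {'fx': 388.78850432642344, 'fy': 388.78850432642344, 'cx': 258.8841427295472, 'cy': 188.74103919881097, 'k1': -0.1089012874483304, 'R': array([[ 0.91092279, -0.41257557,  0.00103488],
       [-0.26967584, -0.59731004, -0.75531162],
       [ 0.31224126,  0.68775149, -0.655365  ]]), 't': array([-476.57286041,  270.97358609,  897.95196374])}
wrist {'fx': 274.170953763415, 'fy': 274.170953763415, 'cx': 257.62513221989906, 'cy': 190.11625549857564, 'k1': -0.05938598717505806, 'R': array([[ 0.3421696 ,  0.93963639, -0.00184752],
       [ 0.91519964, -0.33282414,  0.22723932],
       [ 0.21290743, -0.07944524, -0.97383719]]), 't': array([-648.75924512,  -23.26828607,  389.93756238])}
```

View pics/a_scene.png

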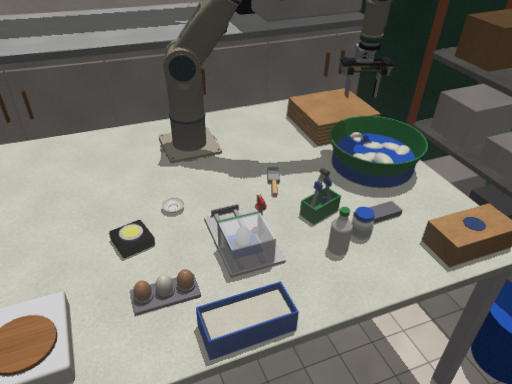

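View pics/a_side.png

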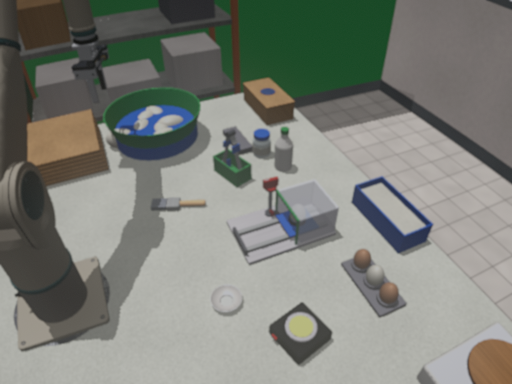

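View pics/a_wrist.png

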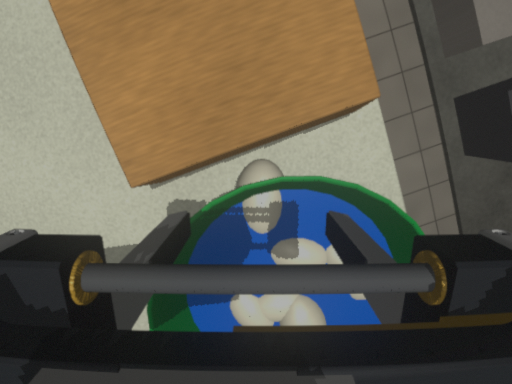

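```bash
python3 - <<'E'
from station import *
import numpy as np
for c in ["scene","side"]:
  for n in ["clamp_grip","egg_center","tongs_grip","tongs","stand","lamp_lens","locker","nest"]:
    try: r=find_in(c,n)
    except Exception as e: r=str(e); print(c,n,r); continue
    print(c,n,[(np.round(d['at'],1).tolist(),round(d['conf'],2)) for d in r[:2]])
print(state()['time_s'])
E
```

```text
scene clamp_grip [([723.5, -207.0, 54.6], 0.54)]
scene egg_center [([721.0, -259.4, 53.7], 0.67), ([721.6, -319.6, 53.8], 0.49)]
scene tongs_grip [([558.1, 274.8, 110.3], 0.92), ([350.3, 209.5, 16.2], 0.23)]
scene tongs [([558.6, 270.2, 109.4], 0.56), ([349.6, 208.6, 15.2], 0.31)]
scene stand [([571.5, 267.1, 31.9], 0.98)]
scene lamp_lens [([506.2, -307.0, 36.0], 0.97)]
scene locker [([586.2, 53.9, 119.9], 0.43)]
scene nest []
side clamp_grip [([576.6, 52.0, 112.2], 0.77), ([554.9, 277.4, 112.7], 0.23)]
side egg_center []
side tongs_grip [([553.8, 275.3, 112.2], 0.86)]
side tongs [([556.0, 273.6, 115.1], 0.82), ([473.7, -312.0, 37.1], 0.59)]
side stand [([545.0, 260.8, 37.1], 0.68)]
side lamp_lens [([472.4, -312.7, 35.5], 0.58), ([554.5, 276.1, 115.2], 0.26)]
side locker [([592.6, -25.7, 27.4], 0.74), ([471.3, -310.6, 35.2], 0.49)]
side nest [([596.6, -14.0, 33.4], 0.86), ([679.7, 327.2, 54.8], 0.42)]
0.95
```

```bash
cat > h.py <<'E'
import numpy as np, cv2, pickle, os
from scipy.optimize import least_squares
def proj(p,X):
    X=np.atleast_2d(X)@np.asarray(p['R']).T+p['t']; s=X[:,:2]/X[:,2:]; r2=(s**2).sum(1,keepdims=True)
    s=s*(1+p['k1']*r2); return s*[p['fx'],p['fy']]+[p['cx'],p['cy']]
def ray(p,uv):
    K=np.array([[p['fx'],0,p['cx']],[0,p['fy'],p['cy']],[0,0,1]])
    s=cv2.undistortPoints(np.array([[uv]],float),K,np.array([p['k1'],0,0,0.]))[0,0]
    R=np.asarray(p['R']); return -R.T@p['t'], R.T@[s[0],s[1],1]
def atz(p,uv,z):
    o,d=ray(p,uv); return o+d*(z-o[2])/d[2]
def tri(obs):
    f=lambda X: np.concatenate([(proj(p,X)[0]-uv) for p,uv in obs])
    r=least_squares(f,[550,0,80]); return r.x,np.sqrt((r.fun**2).mean())
def crop(im,x0,y0,x1,y1,s,name):
    c=cv2.resize(im[y0:y1,x0:x1],None,fx=s,fy=s,interpolation=cv2.INTER_CUBIC); cv2.imwrite(name,c)
E
python3 - <<'E'
from h import *
a=cv2.imread('pics/a_scene.png'); b=cv2.imread('pics/a_side.png')
crop(a,195,160,355,280,5,'pics/b1.png'); crop(b,200,110,360,265,5,'pics/b2.png')
crop(a,100,210,170,260,8,'pics/b3.png'); crop(b,260,295,340,365,8,'pics/b4.png')
E
```

```text
(no output)
```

View pics/b1.png

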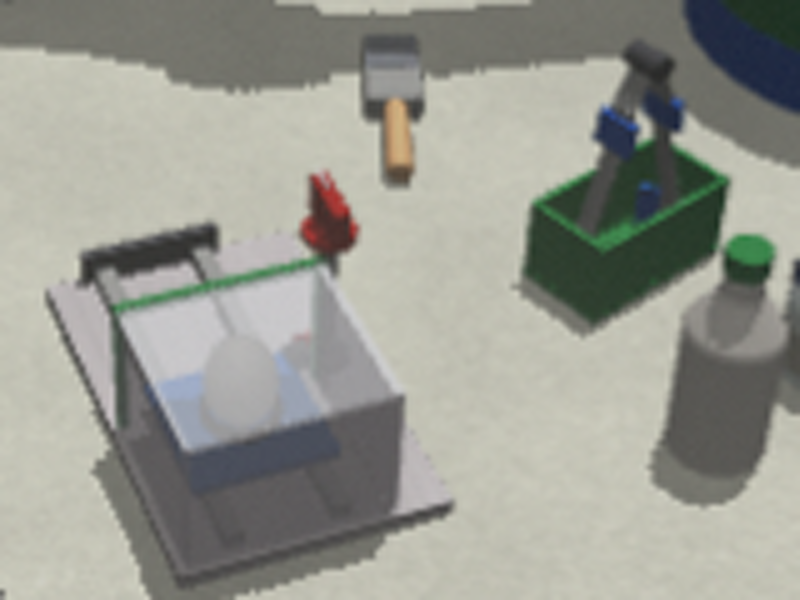

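View pics/b2.png

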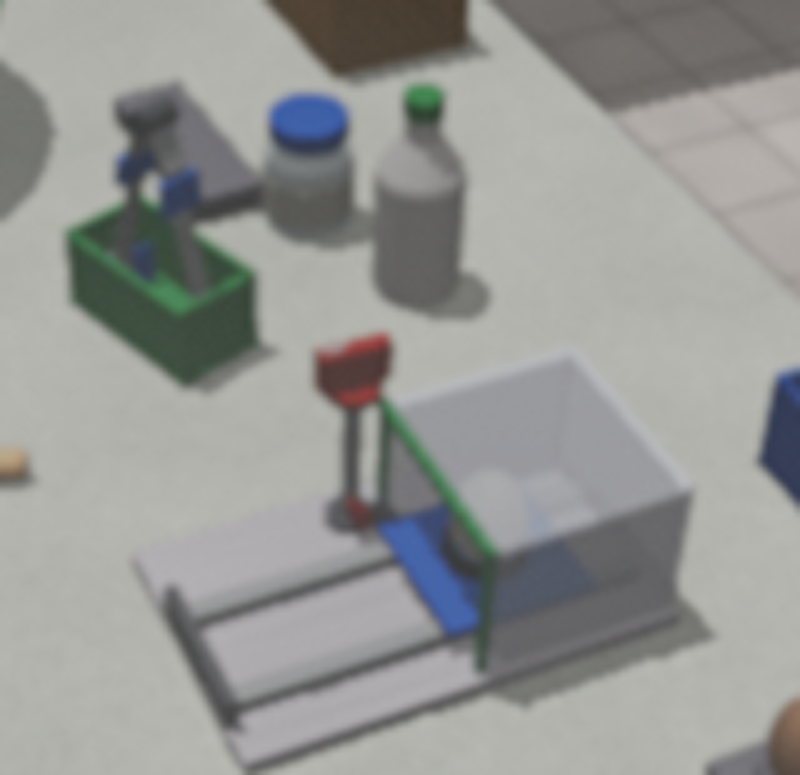

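View pics/b3.png

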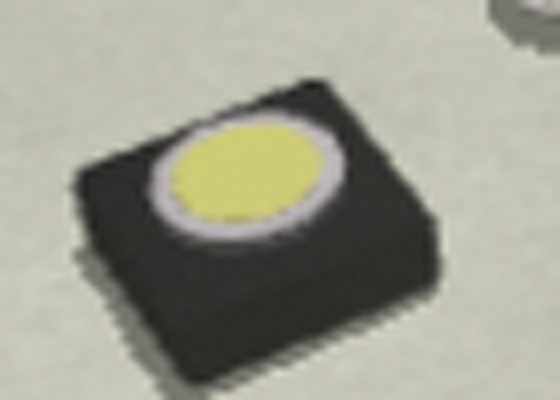

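View pics/b4.png

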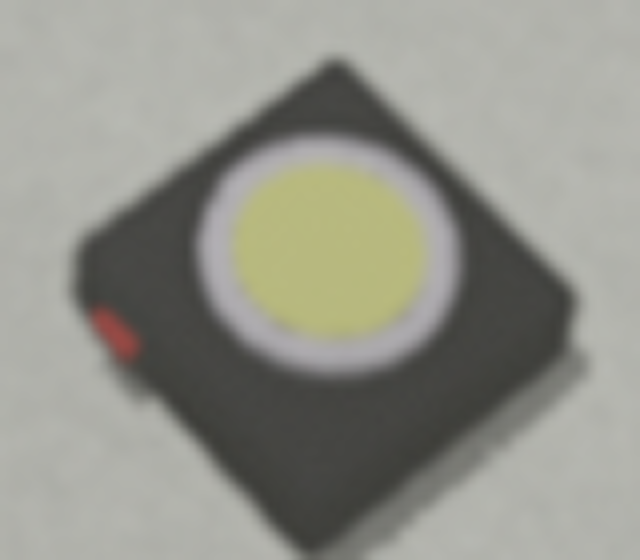

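```bash
cat > fit.py <<'E'
from h import *
from station import camera_params
S=camera_params('scene'); D=camera_params('side')
s=lambda x,y:(195+x/5,160+y/5); d=lambda x,y:(200+x/5,110+y/5)
print('lens',tri([(S,(130.9,231.5)),(D,(301.3,326.3))]), atz(S,(130.9,231.5),44.5),atz(D,(301.3,326.3),44.5))
# stand top corners z=60
print('stand scene',[atz(S,s(*q),60)[:2].round(1) for q in [(533,203),(603,247),(728,180),(655,142)]])
print('stand side',[atz(D,d(*q),60)[:2].round(1) for q in [(68,232),(185,312),(255,270),(140,200)]])
# locker fit
bed=np.array([[-130,82.5],[-130,-82.5],[130,-82.5],[130,82.5]])
def pts(v,L): 
    c,sn=np.cos(v[2]),np.sin(v[2]); return np.c_[v[0]+c*L[:,0]-sn*L[:,1],v[1]+sn*L[:,0]+c*L[:,1],L[:,2]]
def f(v):
    r=[]
    zb=v[3]
    L=np.c_[bed,np.full(4,zb)]; X=pts(v,L)
    for p,i,q in [(S,1,s(45,293)),(S,2,s(183,578)),(S,3,s(453,503)),(D,0,d(135,558)),(D,1,d(245,768))]:
        r+=list(proj(p,X[i])[0]-q)
    return np.array(r)
r=least_squares(f,[600,-30,0,8]); print('locker',r.x,np.degrees(r.x[2]),r.fun.round(1))
v=r.x
print('clamp axis',pts(v,np.array([[-6,72,126.]])),'nest out',pts(v,np.array([[-50,0,30.5]])))
print('clamp tri', tri([(S,s(330,200)),(D,d(353,372))]))
# bar ends top
print('bar top scene',[atz(S,s(*q),140)[:2] for q in [(318,178),(350,215)]],'side',[atz(D,d(*q),140)[:2] for q in [(318,348),(390,338)]])
print('tongs pads', tri([(S,s(616,133)),(D,d(180,192))]), tri([(S,s(663,112)),(D,d(133,165))]))
print('hinge', tri([(S,s(648,60)),(D,d(148,103))]))
E
python3 fit.py
```

```text
lens (array([ 482.45284426, -305.90442549,   44.27046196]), np.float64(0.3124823711747877)) [ 481.75826381 -304.64972832   44.5       ] [ 482.49891781 -306.81607655   44.5       ]
stand scene [array([545.6, 215.6]), array([600., 236.]), array([568.6, 343.4]), array([516.2, 319.9])]
stand side [array([509.6, 320.5]), array([547.1, 213.6]), array([602.4, 234.6]), array([564.1, 334.5])]
locker [ 5.89344404e+02  2.60852994e-01 -3.00809991e-03  8.63848488e+00] -0.1723514294565338 [-0.5 -0.4 -0.4  0.9  0.5  0.1 -0.9 -0.6  0.2  0.1]
clamp axis [[583.56101393  72.27857581 126.        ]] nest out [[5.39344630e+02 4.11257763e-01 3.05000000e+01]]
clamp tri (array([580.44842778,  56.6814172 , 127.01297224]), np.float64(1.2250304746920366))
bar top scene [array([569.00206445,  56.93661231]), array([607.07309382,  60.69061489])] side [array([564.75182321,  62.0039161 ]), array([603.09957769,  53.83909621])]
tongs pads (array([563.57791931, 257.89537046, 115.77985053]), np.float64(0.09307604992020023)) (array([549.37306446, 299.98885073, 112.37877542]), np.float64(0.13070729822291086))
hinge (array([555.84384656, 280.44961886, 163.98879126]), np.float64(0.8599284562590273))
```

Call:
carry_out([
  [[0, 0, -0.5, -0.8], [0, 0, -0.8, -0.9], [0, 0, -0.8, -0.9], [0, 0, -0.6, -0.73]],
], fingers=0)

```text
time_s: 1.28
position: [222.4, 611.4, 250.7]
ee_rot: [-0.0, 0.706, 0.709, 0.001]
force: [0.3, 0.6, 0.3]
width: 93.9
```

Call:
carry_out([
  [[-0.4, 0.3, 0, 0], [-0.8, 0.5, 0, 0], [-0.8, 0.5, 0, 0], [-0.8, 0.5, 0, 0], [-0.8, 0.5, 0, 0], [-0.8, 0.5, 0, 0], [-0.8, 0.5, 0, 0], [-0.8, 0.5, 0, 0]],
])

```text
time_s: 1.95
position: [336.8, 428.1, 247.9]
ee_rot: [0.0, 0.708, 0.706, -0.001]
force: [0.5, -0.1, -0.2]
width: 93.7
```

Call:
carry_out([
  [[-0.8, 0.5, 0, 0], [-0.8, 0.5, 0, 0], [-0.8, 0.5, 0, 0], [-0.8, 0.5, 0, 0], [-0.8, 0.5, 0, 0], [-0.8, 0.5, 0, 0], [-0.8, 0.5, 0, 0], [-0.8, 0.5, 0, 0]],
])

```text
time_s: 2.62
position: [456.1, 236.2, 248.0]
ee_rot: [-0.0, 0.708, 0.706, -0.001]
force: [0.2, 0.1, 0.3]
width: 94.2
```

Call:
carry_out([
  [[-0.8, 0.5, 0, 0], [-0.8, 0.5, 0, 0], [-0.8, 0.5, 0, 0], [-0.8, 0.5, 0.2, 0], [-0.8, 0.5, 0.3, 0], [-0.8, 0.5, 0.5, 0], [-0.8, 0.4, 0.5, 0], [-0.4, 0.2, 0.3, 0]],
])

```text
time_s: 3.28
position: [563.7, 53.6, 192.6]
ee_rot: [0.0, 0.709, 0.705, -0.002]
force: [-0.9, -0.2, -0.3]
width: 94.2
```

```bash
python3 - <<'E'
from station import *
from h import *
s=state(); p=camera_params('wrist'); im=camera('wrist'); cv2.imwrite('pics/c_w.png',im[:,:,::-1]); pickle.dump(p,open('c_w.pkl','wb'))
print(s['position'],s['ee_rot'],s['joint_positions'],s['force'])
print('cam at',-np.array(p['R']).T@p['t'])
print(find_in('wrist','clamp_grip')[:2],s['time_s'])
print(proj(p,[[586,58,140],[564,58,140],[608,58,140]]))
E
```

```text
[563.65827025  53.55633477 192.55232296] [ 2.14352854e-04  7.09418485e-01  7.04785028e-01 -1.85225435e-03] [-0.20005254  0.48171929  0.08095538  1.72473347 -0.0432102   0.93961181
  1.46157306] [-0.86690069 -0.23329277 -0.31426274]
cam at [498.46864238  54.53834969 409.56181007]
[{'at': [576.7, 52.2, 130.9], 'conf': 0.9}, {'at': [483.3, -273.3, 32.6], 'conf': 0.53}] 3.2833
[[262.42138531 214.03965015]
 [262.35699329 193.2892308 ]
 [262.48036063 234.02944307]]
```

View pics/c_w.png

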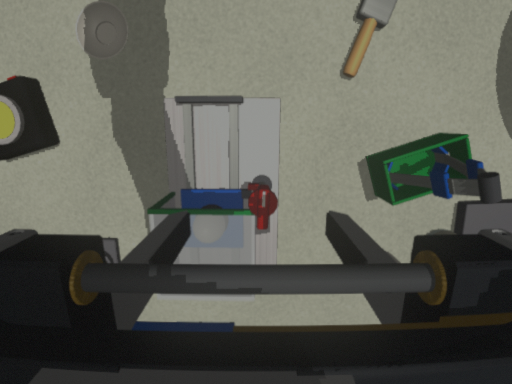

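```bash
python3 - <<'E'
from h import *
a=cv2.imread('pics/c_w.png'); crop(a,215,150,315,250,8,'pics/c2.png'); crop(a,140,80,300,240,5,'pics/c3.png')
E
```

```text
(no output)
```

View pics/c2.png

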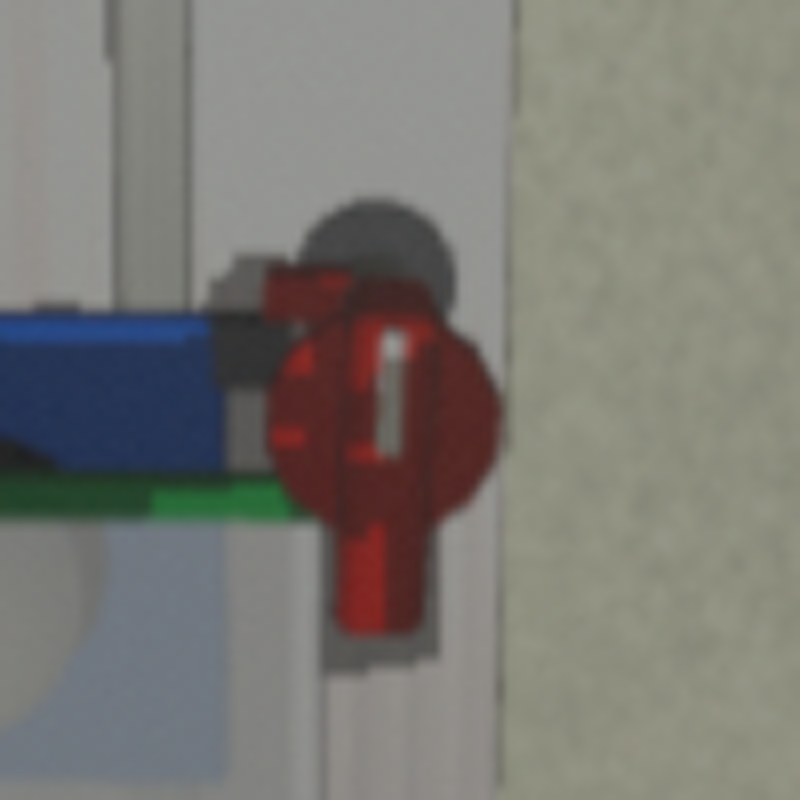

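View pics/c3.png

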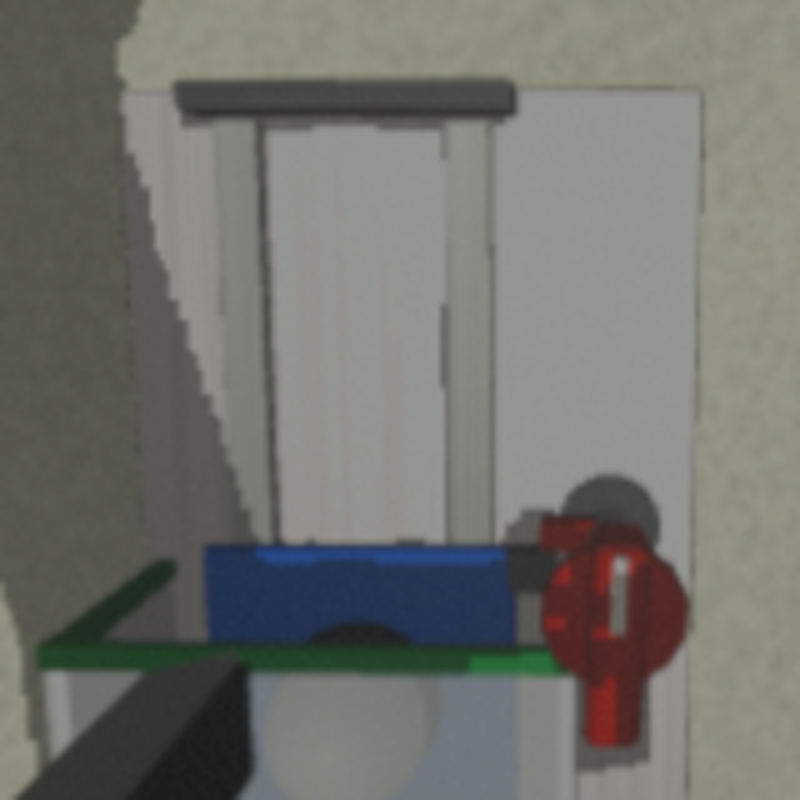

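```bash
python3 - <<'E'
from h import *
p=pickle.load(open('c_w.pkl','rb'))
q=lambda x,y:(140+x/5,80+y/5); w=lambda x,y:(215+x/8,150+y/8)
for n,l,z in [('bed right edge',[q(700,92),w(514,60),w(500,780)],8.6),('bed left',[q(122,92),q(145,540)],8.6),('rail L',[q(213,125),q(252,535)],15),('rail R',[q(492,125),q(492,540)],15),('plate front',[q(207,547),q(508,547)],30.5),('hood front top',[q(40,655),q(560,660)],104),('disc centre',[w(385,420)],110),('bar ctr ends',[w(390,300),w(378,635)],140),('mark',[w(393,330),w(389,458)],140)]:
    X=np.array([atz(p,u,z) for u in l]); print(n,X[:,:2].round(1).tolist(), np.degrees(np.arctan2(*(X[-1]-X[0])[[1,0]])).round(1))
from station import camera_params
E
```

```text
bed right edge [[459.2, 84.9], [542.3, 84.6], [684.3, 83.4]] -0.4
bed left [[457.2, -78.2], [586.9, -81.1]] -1.3
rail L [[467.2, -51.0], [584.2, -46.8]] 2.1
rail R [[468.3, 26.8], [586.1, 24.3]] -1.2
plate front [[584.2, -56.0], [584.8, 30.0]] 89.6
hood front top [[593.4, -76.2], [595.1, 46.3]] 89.2
disc centre [[582.0, 59.2]] 0.0
bar ctr ends [[558.0, 59.4], [602.8, 57.8]] -2.1
mark [[561.9, 59.8], [578.7, 59.3]] -1.8
```

Call:
carry_out([
  [[0.1, 0.3, 0.4, 0.27], [0.07, 0.28, 0.6, 0], [0, 0, 0.5, 0], [0, 0, 0.2, 0], [0, 0, 0, 0]],
])

```text
time_s: 3.8
position: [579.6, 65.4, 142.8]
ee_rot: [-0.001, 0.716, 0.698, -0.001]
force: [-1.1, -0.4, 0.8]
width: 93.8
```

```bash
python3 - <<'E'
from station import *
from h import *
s=state(); p=camera_params('wrist'); im=camera('wrist'); crop(im[:,:,::-1],180,130,340,290,5,'pics/d.png')
print(s['time_s'],s['position'],s['ee_rot'],s['force'])
print(proj(p,[[581,58.6,140]]))
E
```

```text
3.8 [579.64891044  65.44744296 142.80284497] [-0.00133229  0.71646768  0.69761838 -0.00094211] [-1.112943   -0.42228325  0.78702807]
[[249.74715512 208.73648619]]
```

View pics/d.png

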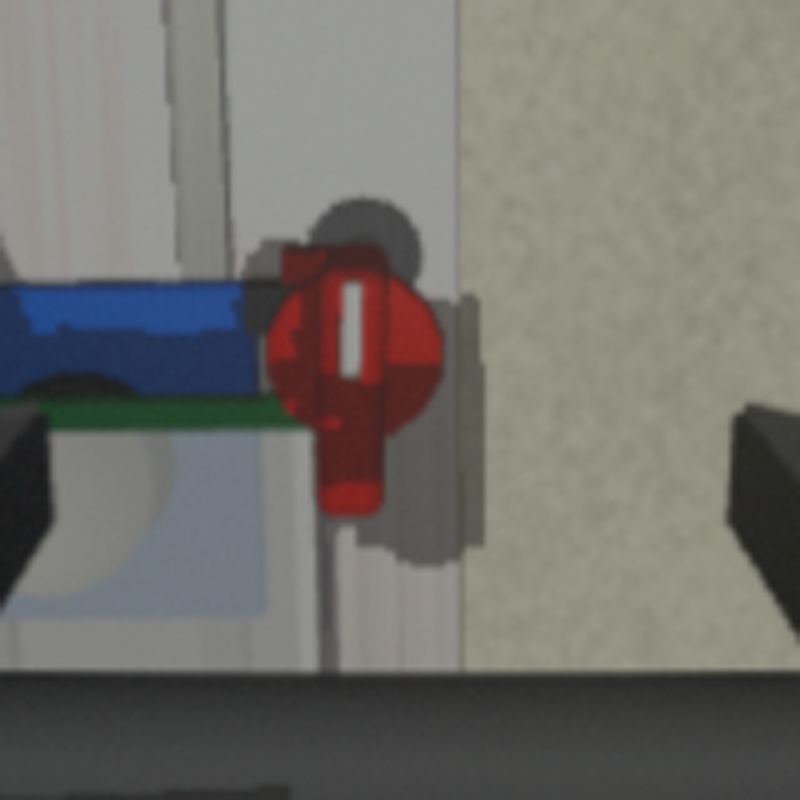

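Call:
carry_out([
  [[-0.23, 0.03, 0.2, 0.05], [0, 0, 0.5, 0], [0, 0, 0.13, 0], [0, 0, 0, 0], [0, 0, 0, 0]],
])

```text
time_s: 4.27
position: [582.4, 56.8, 119.3]
ee_rot: [0.0, 0.719, 0.695, 0.0]
force: [0.2, -0.7, 0.5]
width: 93.9
```

Call:
carry_out([
  [[0, 0, 0, 0], [0, 0, 0, 0], [0, 0, 0, 0], [0, 0, 0, 0], [0, 0, 0, 0], [0, 0, 0, 0]],
], fingers=1, newtons=25)

```text
time_s: 4.77
position: [582.3, 56.8, 119.0]
ee_rot: [0.0, 0.719, 0.695, 0.0]
force: [-0.3, -0.4, -0.6]
width: 57.0
```

Call:
carry_out([
  [[0.05, 0, 0, 0], [0, 0, 0, 0], [0, 0, 0, 0], [0, 0, 0, 0], [0, 0, 0, 0], [0, 0, 0, 0], [0, 0, 0, 0], [0, 0, 0, 0]],
])

```text
time_s: 5.43
position: [582.3, 58.2, 118.8]
ee_rot: [-0.0, 0.719, 0.695, -0.0]
force: [-0.4, -0.0, -0.6]
width: 4.3
```

```bash
python3 - <<'E'
from station import *
from h import *
s=state(); im=camera('wrist'); cv2.imwrite('pics/e.png',im[:,:,::-1])
im=camera('side'); crop(im[:,:,::-1],200,110,360,260,5,'pics/e2.png')
im=camera('scene'); crop(im[:,:,::-1],195,110,355,260,5,'pics/e3.png')
s=state();print(s['width'],s['time_s'],s['position'])
E
```

```text
0.8969427513677655 5.5833 [582.23732657  58.24339406 118.83752415]
```

View pics/e.png

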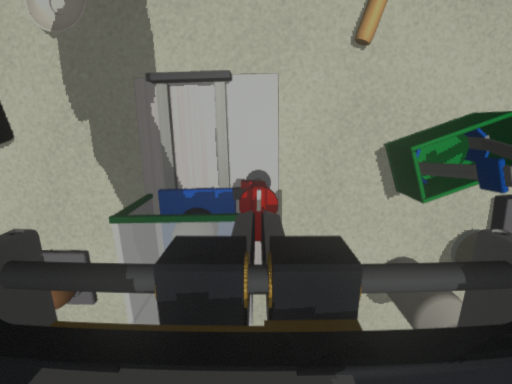

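View pics/e2.png

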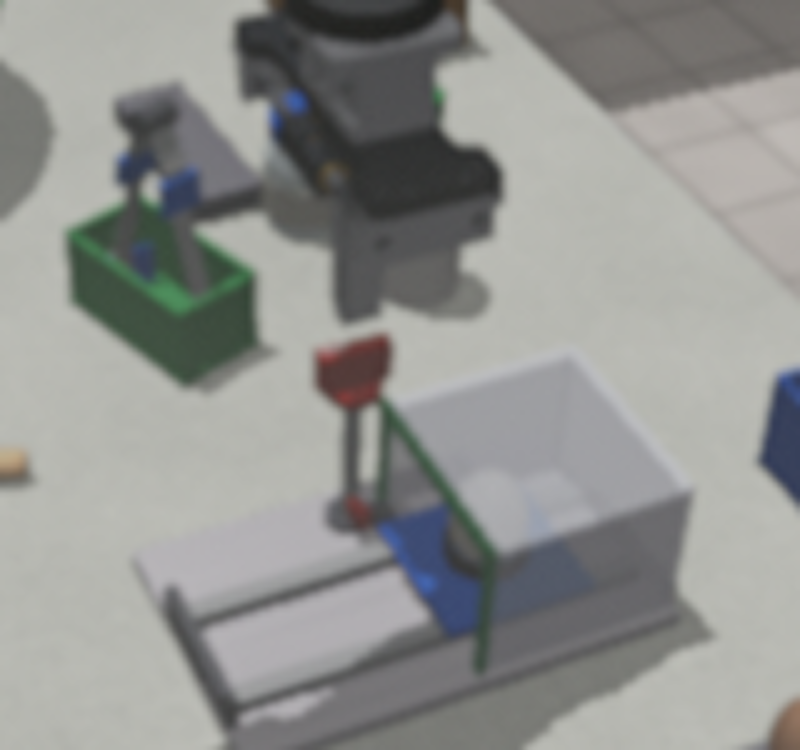

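View pics/e3.png

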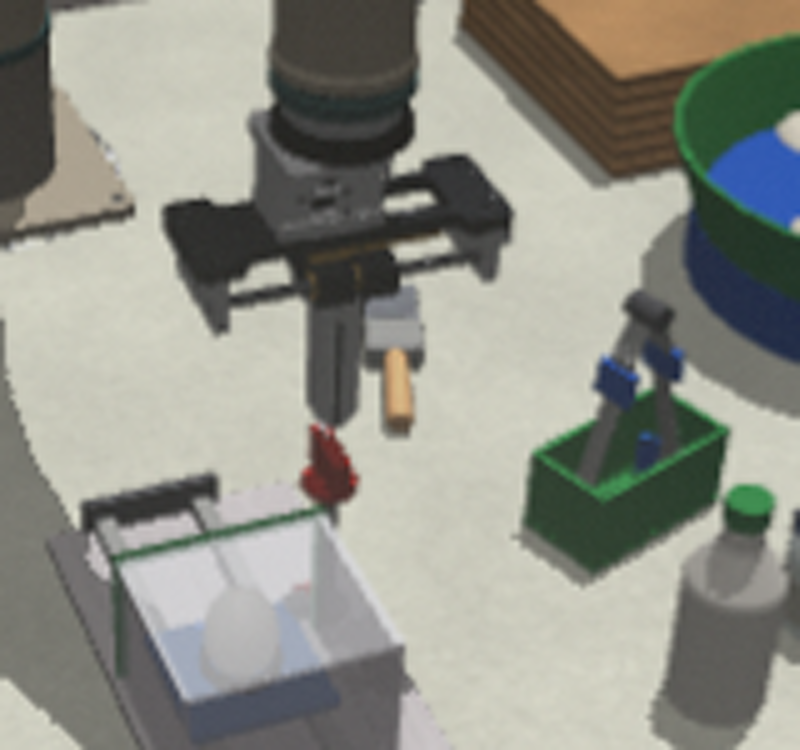

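```bash
python3 - <<'E'
from station import *
from h import *
S=camera_params('scene'); D=camera_params('side'); s=state(); P=s['position']
for p,o in ((S,(195,110)),(D,(200,110))):
    print([((proj(p,P+[0,0,dz])[0]-o)*5).round(0).tolist() for dz in (0,18.8,30,50)])
print(tri([(S,(195+330/5,110+415/5)),(D,(200+358/5,110+318/5))]), P)
E
```

```text
[[328.0, 470.0], [329.0, 444.0], [329.0, 428.0], [330.0, 400.0]]
[[350.0, 374.0], [351.0, 347.0], [351.0, 330.0], [352.0, 301.0]]
(array([584.39503621,  56.50856589, 159.09918173]), np.float64(0.32961398279083026)) [582.23732657  58.24339406 118.83752415]
```

```bash
python3 - <<'E'
from station import *
from h import *
a=cv2.imread('pics/e.png'); crop(a,210,170,310,270,8,'pics/e4.png')
p=camera_params('wrist'); s=state(); P=s['position']
q=s['ee_rot'];print(q,s['joint_positions'])
for dz in (0,10,20,30,40,50,60): print(dz,((proj(p,P+[0,0,dz])[0]-[210,170])*8).round(),((proj(p,P+[-8,0,dz])[0]-[210,170])*8).round())
E
```

```text
[-3.28871206e-05  7.18906419e-01  6.95106868e-01 -5.11674166e-05] [-0.19643786  0.59353562  0.07600543  1.75709584 -0.05961436  0.79331134
  1.44559244]
0 [383. 303.] [380. 228.]
10 [383. 333.] [380. 255.]
20 [383. 365.] [380. 283.]
30 [383. 400.] [380. 315.]
40 [383. 439.] [380. 350.]
50 [383. 482.] [380. 389.]
60 [383. 530.] [379. 432.]
```

View pics/e4.png

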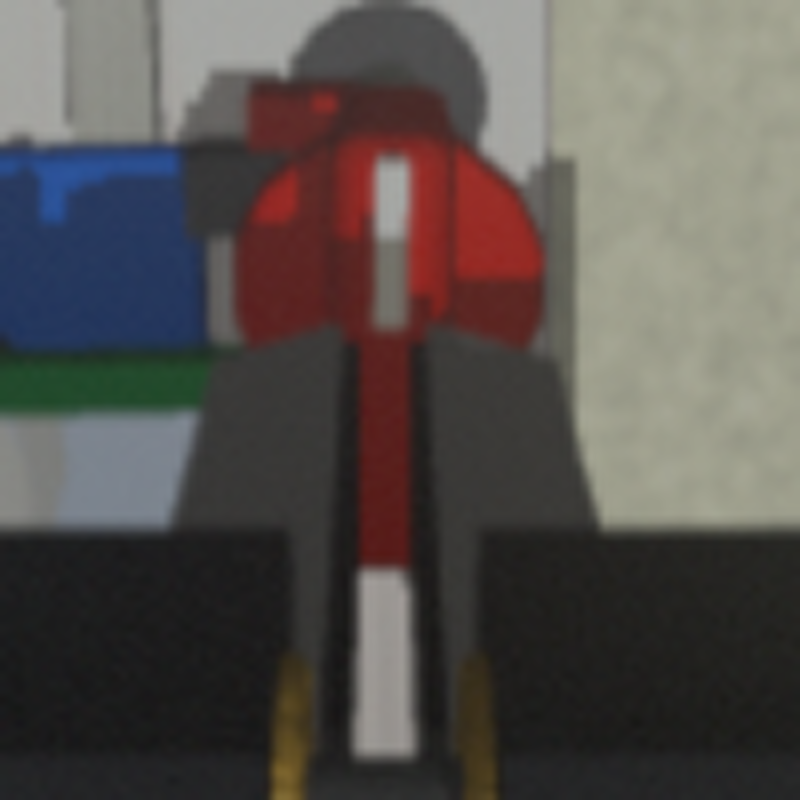

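Call:
carry_out([
  [[0, 0, 0, 0], [0, 0, 0, 0], [0, 0, 0, 0], [0, 0, 0, 0], [0, 0, 0, 0], [0, 0, 0, 0]],
], fingers=0.6)

```text
time_s: 6.08
position: [582.3, 58.3, 118.8]
ee_rot: [-0.0, 0.719, 0.695, -0.0]
force: [0.7, -0.5, -0.7]
width: 35.6
```

Call:
carry_out([
  [[0, 0, 0.2, 0], [0, 0, 0.4, 0], [0, 0, 0.3, 0], [0, 0, 0.1, 0], [0, 0, 0, 0]],
])

```text
time_s: 6.5
position: [581.3, 58.2, 87.6]
ee_rot: [-0.001, 0.719, 0.695, -0.001]
force: [-0.5, 0.5, -0.3]
width: 37.5
```

```bash
python3 - <<'E'
from station import *
from h import *
print(state()['width'],state()['position'],state()['force'])
im=camera('side'); crop(im[:,:,::-1],200,110,360,260,5,'pics/f2.png')
im=camera('scene'); crop(im[:,:,::-1],195,110,355,260,5,'pics/f3.png')
E
```

```text
37.509490190766215 [581.27186406  58.16116431  87.59311966] [-0.48939262  0.51331164 -0.26741676]
```

View pics/f2.png

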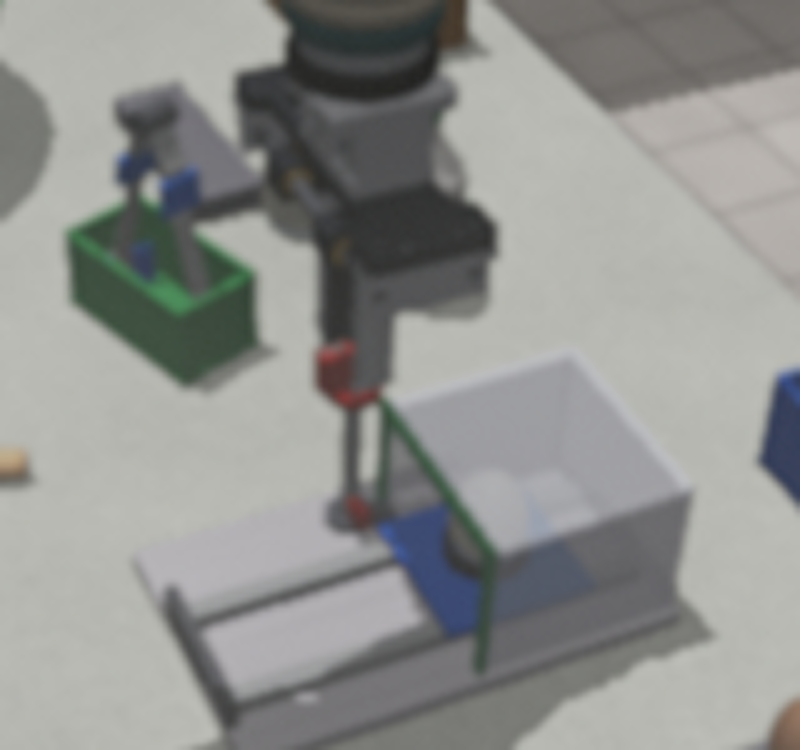

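View pics/f3.png

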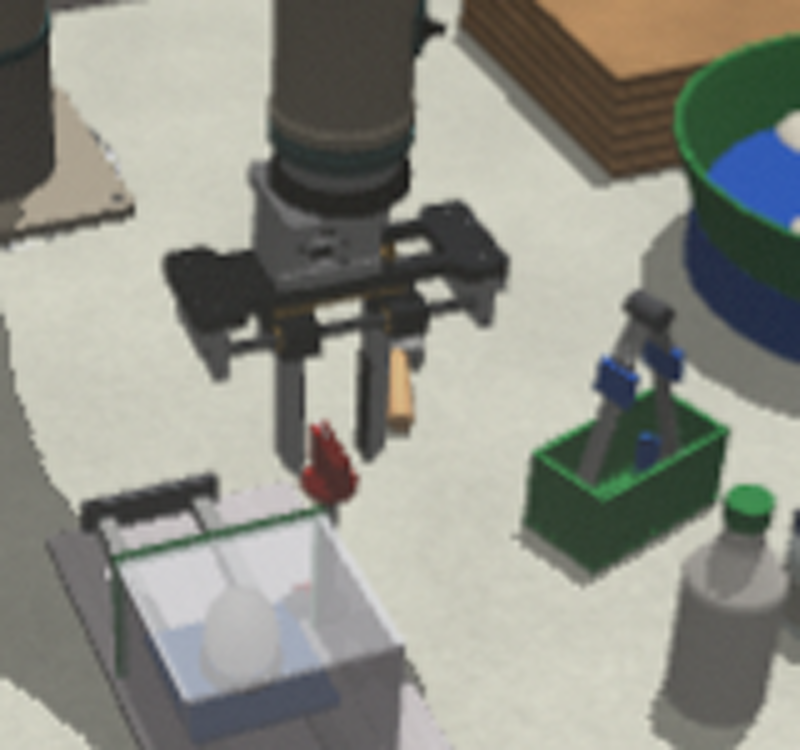

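Call:
carry_out([
  [[0, 0, 0, 0], [0, 0, 0, 0], [0, 0, 0, 0], [0, 0, 0, 0], [0, 0, 0, 0], [0, 0, 0, 0]],
], fingers=1, newtons=30)

```text
time_s: 7.1
position: [582.5, 58.6, 89.1]
ee_rot: [-0.0, 0.719, 0.695, 0.0]
force: [-0.9, 1.0, 1.8]
width: 11.6
```

Call:
carry_out([
  [[0, 0, 0, 0.5], [0, 0, 0, 1], [0, 0, 0, 1], [0, 0, 0, 1], [0, 0, 0, 1], [0, 0, 0, 1], [0, 0, 0, 1]],
])

```text
time_s: 7.68
position: [582.4, 58.3, 89.1]
ee_rot: [0.0, 0.911, 0.413, 0.0]
force: [0.0, 1.1, 1.4]
width: 11.7
```

Call:
carry_out([
  [[0, 0, 0, 1], [0, 0, 0, 1], [0, 0, 0, 1], [0, 0, 0, 1], [0, 0, 0, 1], [0, 0, 0, 0.4], [0, 0, 0, 0]],
])

```text
time_s: 8.27
position: [582.2, 58.2, 89.2]
ee_rot: [0.0, 0.989, 0.145, -0.0]
force: [-1.2, -0.7, 4.3]
width: 11.6
```

```bash
python3 - <<'E'
from station import *
from h import *
s=state();print(s['width'],s['position'],s['force'],s['moment'],s['joint_positions'])
im=camera('side'); crop(im[:,:,::-1],200,110,360,260,5,'pics/g2.png')
im=camera('wrist'); cv2.imwrite('pics/g3.png',im[:,:,::-1])
E
```

```text
11.642227244646687 [582.20779878  58.20243305  89.1550324 ] [-1.22777711 -0.68041391  4.33087855] [-0.07458769  0.301453   -0.00806412] [-0.41678602  0.67107115  0.4309577   1.78951072 -0.3839292   0.76492379
  0.50277051]
```

View pics/g2.png

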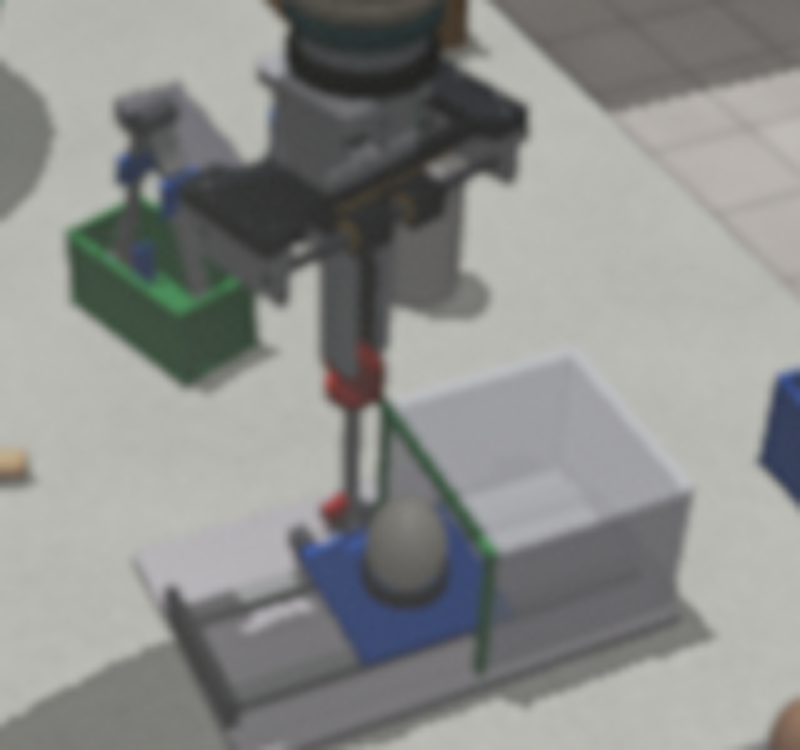

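View pics/g3.png

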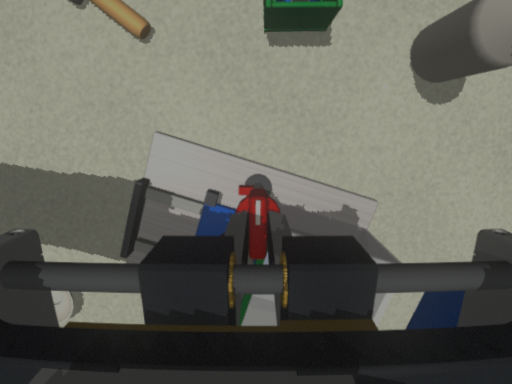

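Call:
carry_out([
  [[0, 0, 0, 0], [0, 0, 0, 0], [0, 0, 0, 0], [0, 0, 0, 0]],
], fingers=0.5)

```text
time_s: 8.7
position: [582.2, 58.3, 88.7]
ee_rot: [-0.0, 0.989, 0.145, -0.0]
force: [1.1, 0.2, 0.5]
width: 34.7
```

Call:
carry_out([
  [[0, 0, -0.4, 0], [0, 0, -0.8, 0], [0, 0, -1, -0.5], [0, 0, -0.8, -1], [0, 0, -0.5, -1], [0, 0, -0.1, -1], [0, 0, 0, -1], [0, 0, 0, -1]],
], fingers=0)

```text
time_s: 9.37
position: [582.8, 58.2, 198.4]
ee_rot: [0.0, 0.906, 0.422, 0.001]
force: [-0.5, -0.2, 0.4]
width: 88.5
```

Call:
carry_out([
  [[0, 0, 0, -1], [0, 0, 0, -1], [0, 0, 0, -1], [0, 0, 0, -1], [0, 0, 0, -1], [0, 0, 0, -1], [0, 0, 0, -1], [0, 0, 0, -1]],
])

```text
time_s: 10.03
position: [582.4, 57.9, 197.8]
ee_rot: [0.0, 0.656, 0.754, 0.0]
force: [-0.9, -0.7, 0.6]
width: 94.0
```

Call:
carry_out([
  [[0, 0, 0, -0.85], [0, 0, 0, -0.85], [0.6, 0.1, 0, 0], [1, 0.2, 0, 0], [1, 0.25, 0, 0], [1, 0.25, 0, 0], [1, 0.25, 0, 0], [1, 0.2, 0, 0]],
])

```text
time_s: 10.7
position: [566.6, 230.8, 197.9]
ee_rot: [0.001, 0.589, 0.808, 0.0]
force: [0.5, -0.4, 0.0]
width: 93.9
```

Call:
carry_out([
  [[1, 0.1, 0, 0], [0.5, 0.09, 0, 0], [0.14, 0, 0, 0], [0, 0, 0, 0]],
])

```text
time_s: 11.03
position: [556.6, 278.5, 197.1]
ee_rot: [0.0, 0.588, 0.809, -0.0]
force: [-0.2, -0.6, -0.6]
width: 93.9
```

```bash
python3 - <<'E'
from station import *
from h import *
s=state();p=camera_params('wrist'); im=camera('wrist'); cv2.imwrite('pics/i.png',im[:,:,::-1]);pickle.dump(p,open('i.pkl','wb'))
print(s['width'],s['position'],s['ee_rot'],s['force'])
print(find_in('wrist','tongs_grip')[:2],find_in('wrist','stand')[:1])
print(proj(p,[[556.5,278,115],[556.5,278,169]]))
E
```

```text
93.94256291382382 [556.61465222 278.47358521 197.1357325 ] [ 3.10679538e-04  5.88032885e-01  8.08836950e-01 -1.36122605e-04] [-0.1723447  -0.61980605 -0.63205221]
[{'at': [552.9, 277.6, 136.9], 'conf': 0.77}] [{'at': [549.2, 275.6, 18.5], 'conf': 0.91}]
[[257.40756957 186.43759424]
 [257.30100521 198.93960491]]
```

View pics/i.png

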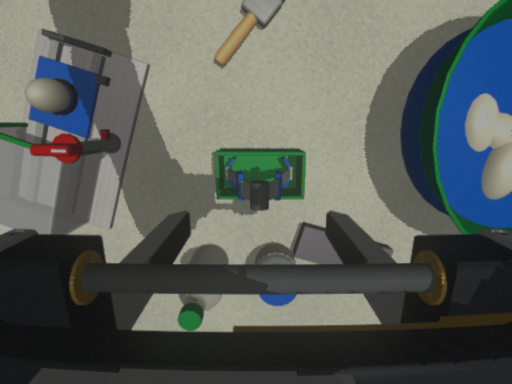

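```bash
python3 - <<'E'
from h import *
a=cv2.imread('pics/i.png'); crop(a,200,130,320,220,6,'pics/i2.png')
E
```

```text
(no output)
```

View pics/i2.png

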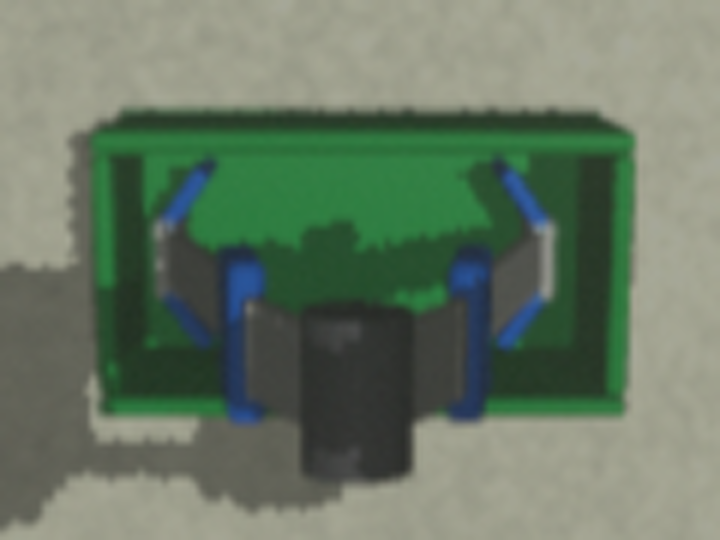

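Call:
carry_out([
  [[0.06, 0, 0.3, 0], [0, 0, 0.7, 0], [0, 0, 0.9, 0], [0, 0, 0.9, 0], [0, 0, 0.8, 0], [0, 0, 0.6, 0], [0, 0, 0.3, 0], [0, 0, 0.07, 0]],
])

```text
time_s: 11.85
position: [555.1, 278.1, 57.6]
ee_rot: [-0.001, 0.589, 0.808, -0.002]
force: [0.1, -0.1, -0.1]
width: 94.1
```

Call:
carry_out([
  [[0, 0, 0, 0]],
], fingers=0.3)

```text
time_s: 11.93
position: [556.3, 279.1, 59.4]
ee_rot: [-0.0, 0.589, 0.808, -0.0]
force: [0.1, 0.2, 0.5]
width: 89.8
```

```bash
python3 - <<'E'
from station import *
from h import *
s=state();print(s['width'],s['position'],s['force'])
im=camera('side'); crop(im[:,:,::-1],190,70,310,190,6,'pics/j2.png')
im=camera('scene'); crop(im[:,:,::-1],270,100,390,230,6,'pics/j3.png')
im=camera('wrist'); crop(im[:,:,::-1],170,130,350,265,4,'pics/j4.png')
E
```

```text
89.83489339511195 [556.27847698 279.11678969  59.3960161 ] [0.1455175  0.16470259 0.54037308]
```

View pics/j2.png

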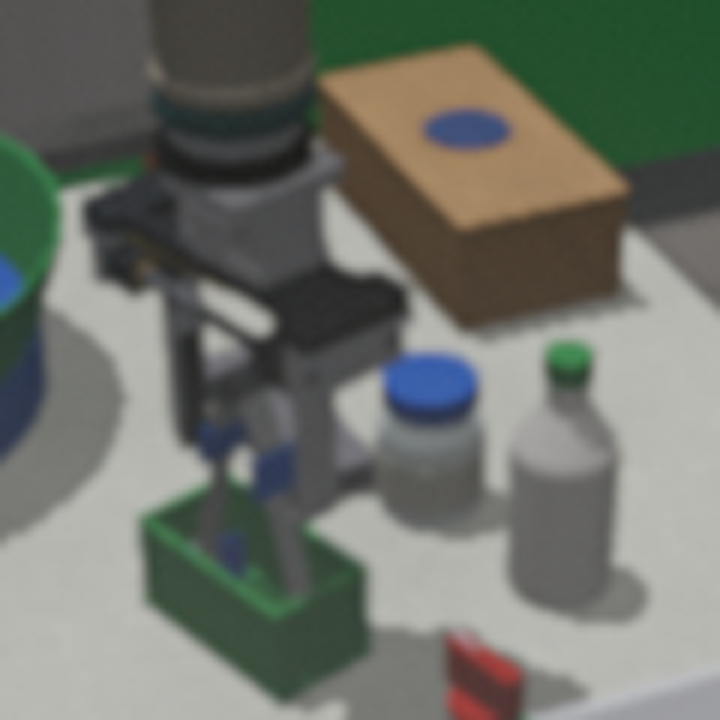

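View pics/j3.png

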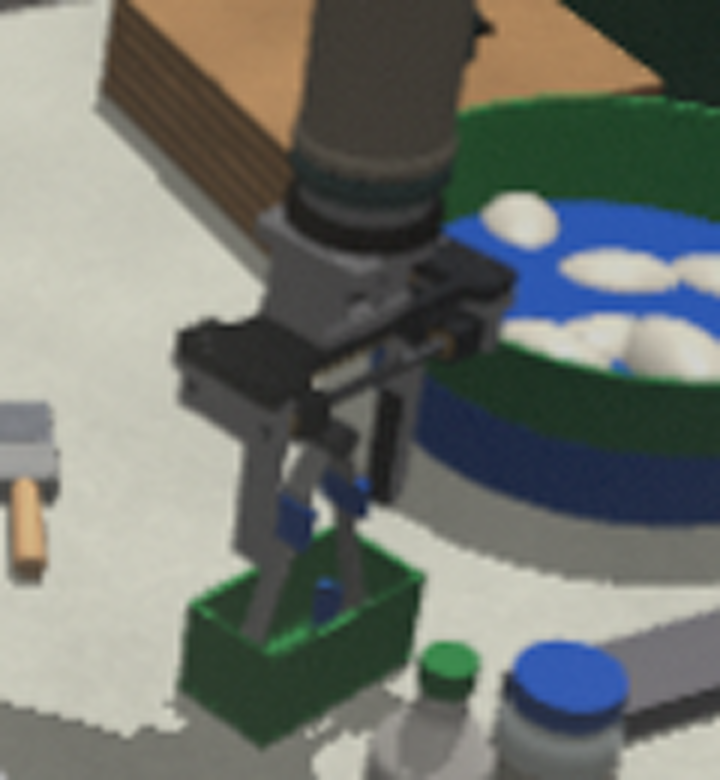

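View pics/j4.png

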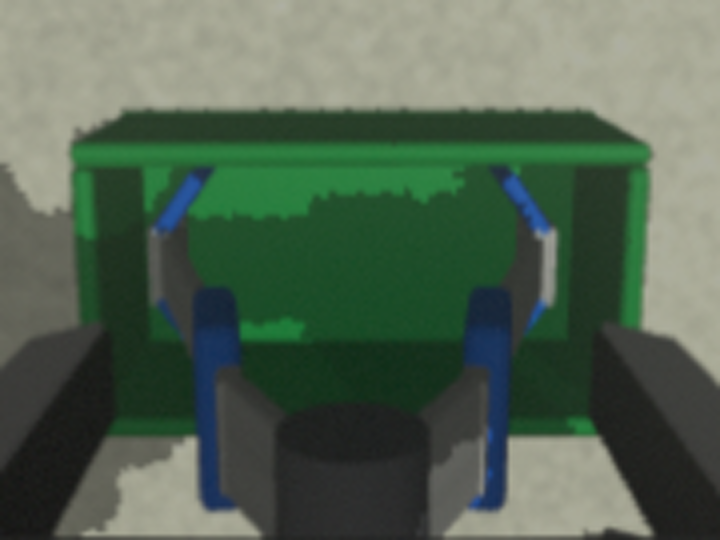

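Call:
carry_out([
  [[0, 0, 0, 0], [0, 0, 0, 0], [0, 0, 0, 0], [0, 0, 0, 0], [0, 0, 0, 0], [0, 0, 0, 0], [0, 0, 0, 0], [0, 0, 0, 0]],
], fingers=0.515, newtons=20)

```text
time_s: 12.75
position: [557.0, 280.8, 60.8]
ee_rot: [0.0, 0.589, 0.808, 0.001]
force: [0.3, 1.1, 6.1]
width: 45.5
```

```bash
python3 - <<'E'
from station import *
from h import *
s=state();print(s['width'],s['position'],s['force'])
im=camera('wrist'); crop(im[:,:,::-1],170,130,350,265,4,'pics/k4.png')
E
```

```text
45.47553122129919 [556.95878083 280.80820803  60.802297  ] [0.33524988 1.10827633 6.07724262]
```

View pics/k4.png

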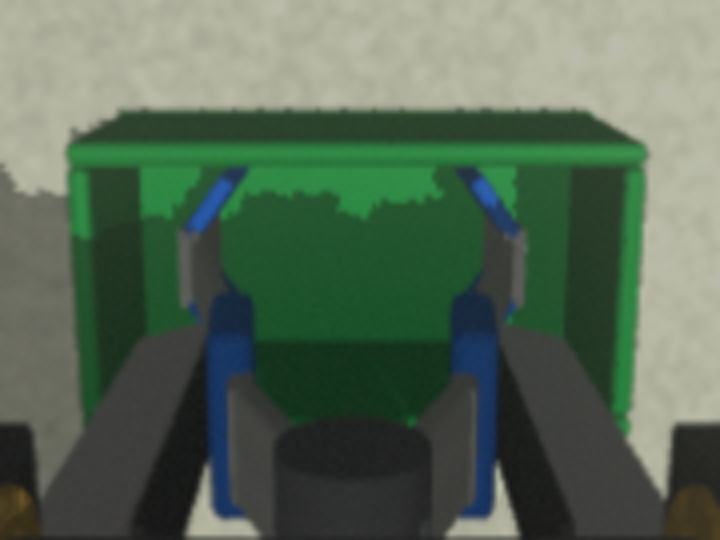

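Call:
carry_out([
  [[0, 0, -0.2, 0], [0, 0, -0.4, 0], [0, 0, -0.6, 0], [0, 0, -0.8, 0], [0, 0, -0.9, 0], [0, 0, -0.9, 0], [0, 0, -0.8, 0], [0, 0, -0.6, 0]],
])

```text
time_s: 13.47
position: [556.7, 280.1, 218.9]
ee_rot: [0.001, 0.589, 0.808, 0.001]
force: [0.3, -0.3, -1.7]
width: 45.8
```

Call:
carry_out([
  [[0, 0, -0.3, 0], [0, 0, -0.1, 0], [0, 0, 0, 0]],
])

```text
time_s: 13.72
position: [556.1, 279.9, 228.2]
ee_rot: [0.0, 0.589, 0.808, 0.0]
force: [-0.0, -0.1, -1.6]
width: 45.9
```

```bash
python3 - <<'E'
from station import *
from h import *
s=state();print(s['width'],s['position'],s['force'],s['ee_rot'])
im=camera('side'); cv2.imwrite('pics/l_side.png',im[:,:,::-1]); crop(im[:,:,::-1],190,40,350,190,5,'pics/l2.png')
im=camera('scene'); cv2.imwrite('pics/l_scene.png',im[:,:,::-1]);crop(im[:,:,::-1],250,80,400,230,5,'pics/l3.png')
E
```

```text
45.875172095434074 [556.13041009 279.90668051 228.16925035] [-0.01577443 -0.08609268 -1.56893916] [8.61203853e-05 5.88688927e-01 8.08359632e-01 2.14070678e-04]
```

View pics/l2.png

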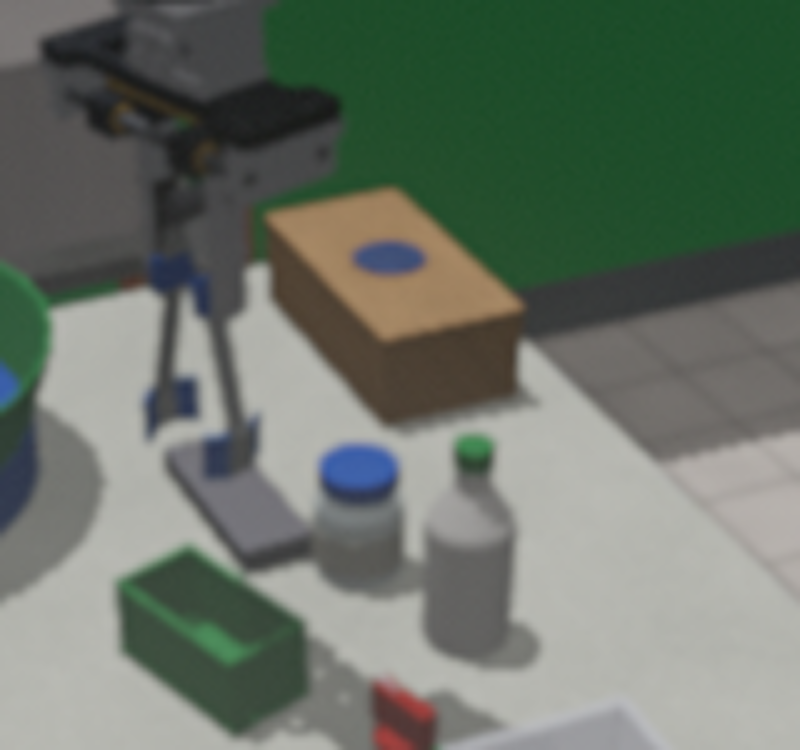

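View pics/l3.png

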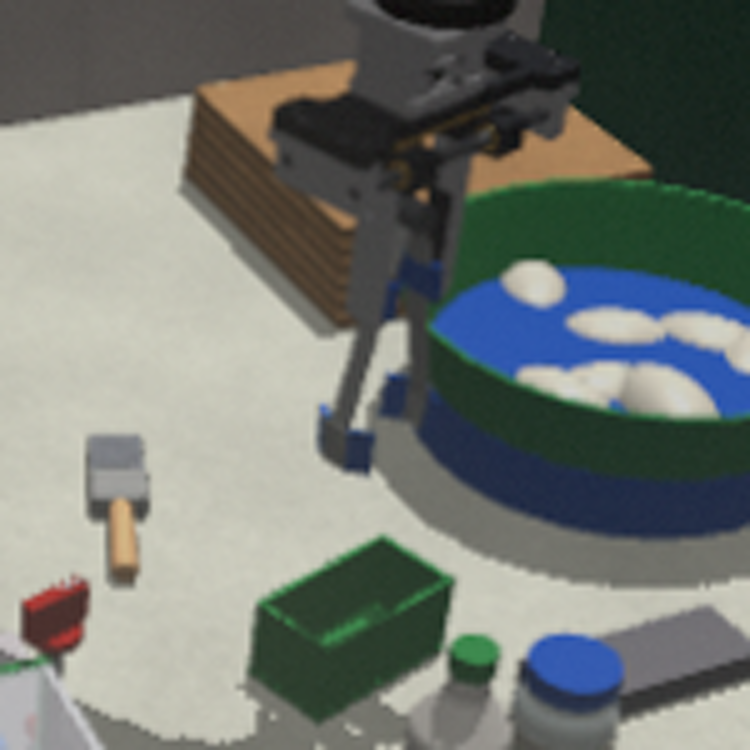

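Call:
carry_out([
  [[0, 0, 0, 0.5], [0, 0, 0, 0.8], [0, 0, 0, 0.8], [0, 0, 0, 0.6], [-0.2, 0, 0, 0.3], [-0.5, -0.05, 0, 0], [-0.8, -0.07, 0, 0], [-1, -0.07, 0, 0]],
])

```text
time_s: 14.48
position: [549.5, 204.5, 226.8]
ee_rot: [-0.0, 0.706, 0.708, -0.001]
force: [1.0, -0.2, -1.6]
width: 45.7
```

Call:
carry_out([
  [[-1, -0.07, 0, 0], [-1, -0.07, 0, 0], [-1, -0.07, 0, 0], [-1, -0.07, 0, 0], [-1, -0.07, 0, 0], [-1, -0.05, 0, 0], [-0.8, -0.04, 0, 0], [-0.4, 0, 0, 0]],
])

```text
time_s: 15.15
position: [535.1, -16.8, 227.5]
ee_rot: [0.0, 0.71, 0.705, -0.001]
force: [-0.1, -0.6, -1.5]
width: 45.7
```

Call:
carry_out([
  [[-0.1, 0, 0, 0], [0, 0, 0, 0]],
])

```text
time_s: 15.32
position: [536.5, -14.6, 227.6]
ee_rot: [-0.0, 0.708, 0.706, -0.0]
force: [0.3, 0.8, -1.4]
width: 45.9
```

```bash
python3 - <<'E'
from station import *
from h import *
s=state();p=camera_params('wrist'); im=camera('wrist'); cv2.imwrite('pics/m.png',im[:,:,::-1]);pickle.dump((s,p),open('m.pkl','wb'))
print(s['width'],s['position'],s['ee_rot'],s['force'])
print(find_in('wrist','egg_center')[:2],find_in('wrist','nest')[:1])
im=camera('side'); cv2.imwrite('pics/m_side.png',im[:,:,::-1]); crop(im[:,:,::-1],190,80,350,280,4,'pics/m2.png')
print(find_in('side','egg_center')[:2],find_in('side','nest')[:1])
im=camera('scene'); cv2.imwrite('pics/m_scene.png',im[:,:,::-1]);crop(im[:,:,::-1],170,100,320,280,4,'pics/m3.png')
print(find_in('scene','egg_center')[:2],find_in('scene','nest')[:1],state()['time_s'])
E
```

```text
45.903547428977035 [536.48927021 -14.62238837 227.60636254] [-2.47562260e-04  7.08300516e-01  7.05910984e-01 -2.36200441e-05] [ 0.34801248  0.77748749 -1.36931872]
[{'at': [533.9, -16.4, 77.0], 'conf': 0.71}, {'at': [528.1, 6.0, 297.4], 'conf': 0.44}] [{'at': [527.4, -12.7, 32.1], 'conf': 0.68}]
[{'at': [533.7, -21.8, 71.8], 'conf': 0.49}, {'at': [633.7, 427.9, 24.8], 'conf': 0.42}] [{'at': [522.5, -29.9, 33.6], 'conf': 0.75}]
[{'at': [506.7, -305.5, 36.4], 'conf': 0.61}, {'at': [739.3, 234.5, 86.3], 'conf': 0.58}] [] 15.7667
```

View pics/m.png

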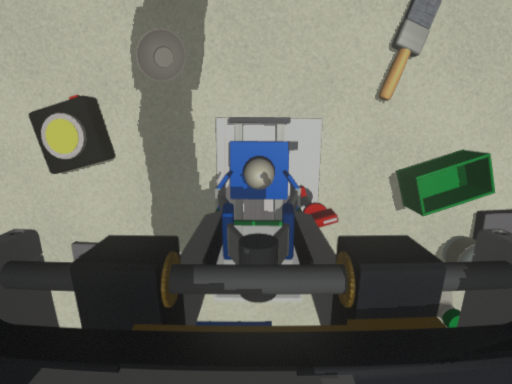

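View pics/m2.png

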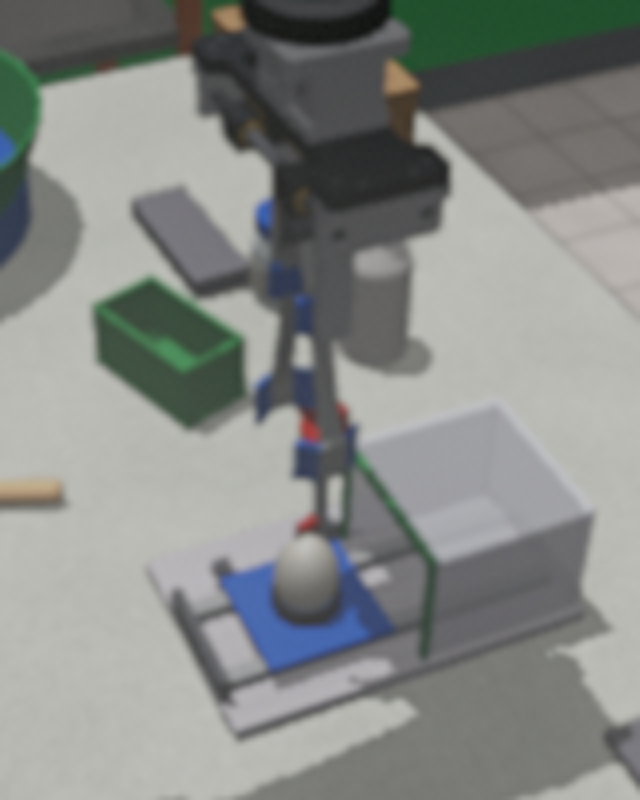

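View pics/m3.png

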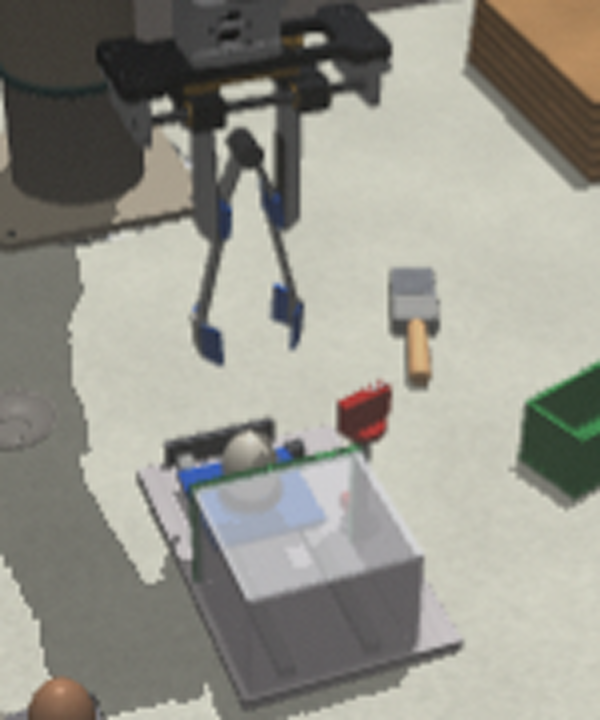

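```bash
python3 - <<'E'
from h import *
a=cv2.imread('pics/m.png'); crop(a,200,110,320,280,5,'pics/m5.png')
s,p=pickle.load(open('m.pkl','rb'))
print('plate front',atz(p,(258,142),30.5),atz(p,(230,142),30.5),atz(p,(288,142),30.5))
for z in (50,57,82): print(z,atz(p,(259,173),z))
P=s['position']
for dz in (55,-40,-55): print(dz,(proj(p,P+[0,0,dz])[0]-[200,110])*5)
E
```

```text
plate front [493.52076712 -14.07456816  30.5       ] [493.31745863 -55.87500499  30.5       ] [493.64018462  30.71841379  30.5       ]
50 [537.10291912 -12.79884455  50.        ]
57 [535.9277052  -12.83001493  57.        ]
82 [531.73051261 -12.94133771  82.        ]
55 [289.56236783 616.48830256]
-40 [289.05243544 429.93586349]
-55 [289.00258268 411.73444639]
```

View pics/m5.png

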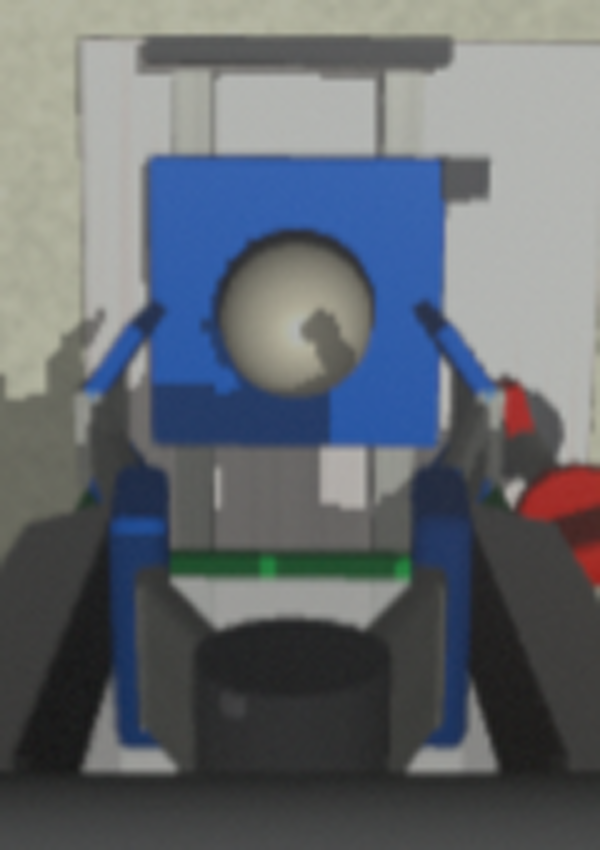

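```bash
python3 - <<'E'
from h import *
s,p=pickle.load(open('m.pkl','rb')); c=pickle.load(open('c_w.pkl','rb'))
print('plate back',atz(p,(258,110+442/5),30.5), 'hood front',atz(p,(258,110+565/5),104),'bed front',atz(p,(230,110+40/5),8.6))
print('egg home blob ~',atz(c,(140+352/5,80+735/5),57))
for v in(547,560): print(atz(c,(211,80+v/5),30.5))
# egg outline test: silhouette of ellipsoid-ish egg at centre (x,y): u,v extents
def egg(cx,cy,zl=31,n=24):
    P=[]
    for h in np.linspace(0,53,40):
        t=h-24.5; r=22*np.sqrt(max(0,1-(t/(24.5 if t<0 else 28.5))**2))
        for a in np.linspace(0,2*np.pi,n): P.append([cx+r*np.cos(a),cy+r*np.sin(a),zl+h])
    return np.array(P)
for cx in (533,537,541):
    q=(proj(p,egg(cx,-13))-[200,110])*5; print(cx,q.min(0),q.max(0))
from station import camera_params
D=camera_params('side')
for cx in (533,537,541):
    q=(proj(D,egg(cx,-13))-[190,80])*4; print('side',cx,q.min(0),q.max(0))
E
```

```text
plate back [580.50923832 -14.38178663  30.5       ] hood front [594.44469279 -14.52979001 104.        ] bed front [457.7640158  -57.17783712   8.6       ]
egg home blob ~ [631.1644925  -12.07575179  57.        ]
[584.48592392 -13.55419372  30.5       ]
[588.28353871 -13.72652967  30.5       ]
533 [217.58658636 227.39547733] [371.1551407  381.95384996]
537 [217.79734218 241.3978977 ] [371.02310338 395.66611953]
541 [218.00800613 255.34153434] [370.89065064 409.31506234]
side 533 [263.90448579 538.01221391] [330.85588974 612.29259181]
side 537 [269.46849241 536.23373511] [336.35099816 610.43691409]
side 541 [275.01919876 534.45931203] [341.83237356 608.58518242]
```

```bash
python3 - <<'E'
from h import *
s,p=pickle.load(open('m.pkl','rb')); P=s['position']
f=lambda d:((proj(p,P+d)[0]-[200,110])*5).round().tolist()
print('pad',[f(np.array([x,24,55+z])) for x in(-15,15) for z in (-12,12)])
print('jaw',[f(np.array([x,36,-40+z])) for x in(-21.5,21.5) for z in (-15,15)])
print('hinge',[f(np.array([x,0,109])) for x in(-15,15)])
E
```

```text
pad [[471.0, 475.0], [498.0, 533.0], [465.0, 685.0], [489.0, 770.0]]
jaw [[468.0, 307.0], [489.0, 334.0], [463.0, 512.0], [482.0, 561.0]]
hinge [[290.0, 692.0], [291.0, 995.0]]
```

Call:
carry_out([
  [[0.04, 0.03, 0.2, 0], [0, 0, 0.5, 0], [0, 0, 0.7, 0], [0, 0, 0.6, 0], [0, 0, 0.4, 0], [0, 0, 0.1, 0], [0, 0, 0, 0], [0, 0, 0, 0]],
])

```text
time_s: 16.43
position: [538.2, -12.7, 153.0]
ee_rot: [0.0, 0.708, 0.706, 0.0]
force: [0.2, -0.1, -0.5]
width: 46.3
```

```bash
python3 - <<'E'
from station import *
from h import *
s=state();p=camera_params('wrist'); im=camera('wrist'); crop(im[:,:,::-1],200,110,320,280,5,'pics/n5.png');pickle.dump((s,p),open('n.pkl','wb'))
print(s['width'],s['position'],s['ee_rot'],s['force'])
im=camera('side'); crop(im[:,:,::-1],190,80,350,280,4,'pics/n2.png')
P=s['position']
f=lambda d:((proj(p,P+d)[0]-[200,110])*5).round().tolist()
print('jaw',[f(np.array([x,36,-40+z])) for x in(-21.5,0,21.5) for z in (-15,15)])
E
```

```text
46.323213986642415 [538.15121982 -12.72973406 153.0436115 ] [1.94819592e-04 7.07852766e-01 7.06359959e-01 1.79033153e-04] [ 0.23967639 -0.09745272 -0.52506155]
jaw [[468.0, 307.0], [490.0, 334.0], [466.0, 411.0], [486.0, 449.0], [463.0, 511.0], [483.0, 561.0]]
```

View pics/n5.png

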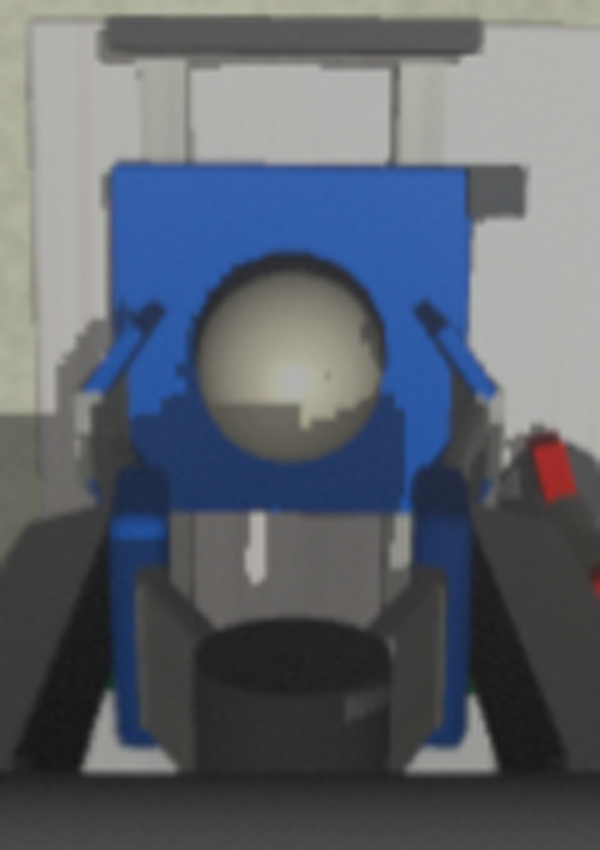

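View pics/n2.png

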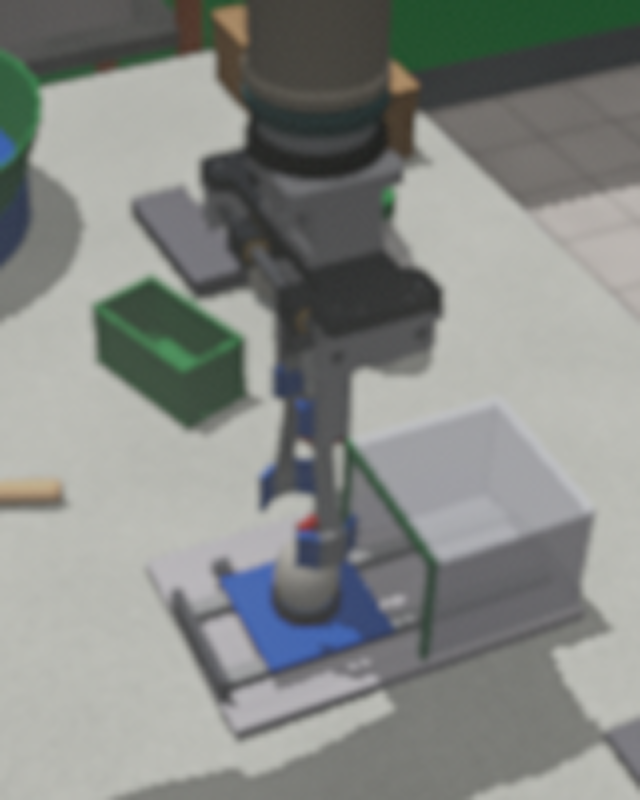

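Call:
carry_out([
  [[0, 0, 0.2, 0], [0, 0, 0.4, 0], [0, 0, 0.5, 0], [0, 0, 0.4, 0], [0, 0, 0.2, 0], [0, 0, 0.07, 0], [0, 0, 0, 0], [0, 0, 0, 0]],
])

```text
time_s: 17.2
position: [538.3, -12.8, 100.2]
ee_rot: [0.0, 0.708, 0.706, 0.0]
force: [0.2, -0.0, -0.8]
width: 45.7
```

```bash
python3 - <<'E'
from station import *
from h import *
s=state();p=camera_params('wrist'); im=camera('wrist'); crop(im[:,:,::-1],200,110,320,280,5,'pics/o5.png')
print(s['width'],s['position'],s['force'])
im=camera('side'); crop(im[:,:,::-1],220,150,310,260,7,'pics/o2.png')
q=lambda z:((proj(p,[[537.5,-12.7-22,z],[537.5,-12.7+22,z]])-[200,110])*5).round()
print(q(55))
E
```

```text
45.707304026652906 [538.25893419 -12.83547805 100.17217721] [ 0.24803927 -0.03925813 -0.75220332]
[[178. 419.]
 [402. 419.]]
```

View pics/o5.png

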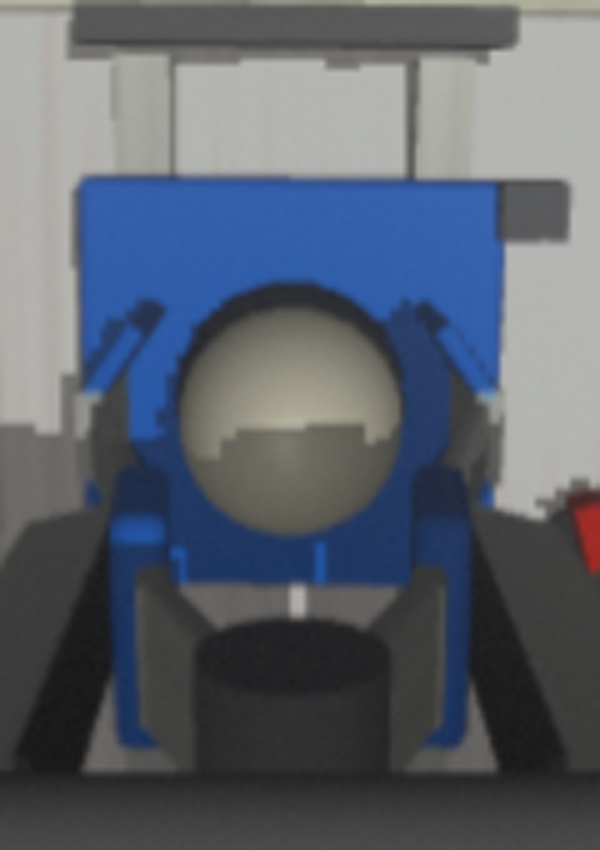

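View pics/o2.png

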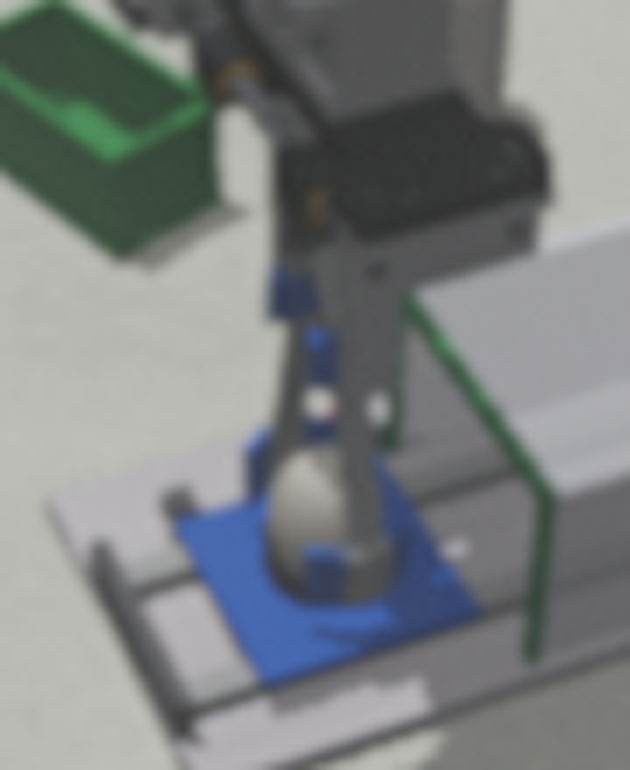

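Call:
carry_out([
  [[0, 0, 0, 0], [0, 0, 0, 0], [0, 0, 0, 0]],
], fingers=0.59, newtons=25)

```text
time_s: 17.55
position: [537.9, -12.8, 100.0]
ee_rot: [0.0, 0.708, 0.706, 0.0]
force: [-0.1, -0.4, -1.2]
width: 38.9
```

Call:
carry_out([
  [[0, 0, 0, 0], [0, 0, 0, 0], [0, 0, 0, 0], [0, 0, 0, 0], [0, 0, 0, 0]],
], fingers=0.7)

```text
time_s: 17.97
position: [538.1, -12.8, 99.9]
ee_rot: [0.0, 0.708, 0.706, 0.0]
force: [-1.1, -0.8, 1.2]
width: 36.4
```

```bash
python3 - <<'E'
from station import *
from h import *
s=state();p=camera_params('wrist'); im=camera('wrist'); crop(im[:,:,::-1],200,110,320,280,5,'pics/q5.png')
print(s['width'],s['position'],s['force'],s['moment'])
E
```

```text
36.36705574297898 [538.07376347 -12.80895985  99.85526279] [-1.05583868 -0.7707579   1.2145124 ] [ 0.06193503 -0.09469992 -0.03287479]
```

View pics/q5.png

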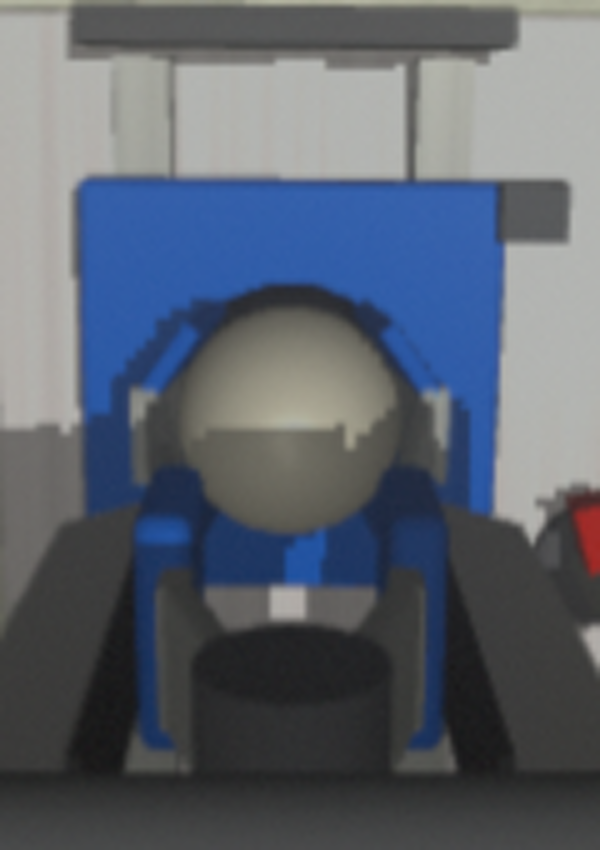

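Call:
carry_out([
  [[0, 0, 0, 0], [0, 0, 0, 0], [0, 0, -0.1, 0], [0, 0, -0.2, 0], [0, 0, -0.3, 0], [0, 0, -0.3, 0], [0, 0, -0.2, 0], [0, 0, -0.1, 0]],
], newtons=30)

```text
time_s: 18.68
position: [538.5, -12.8, 137.1]
ee_rot: [0.001, 0.708, 0.706, 0.001]
force: [0.4, 0.1, -2.1]
width: 36.7
```

```bash
python3 - <<'E'
from station import *
from h import *
s=state();p=camera_params('wrist'); im=camera('wrist'); crop(im[:,:,::-1],200,110,320,280,4,'pics/r5.png')
print(s['width'],s['position'],s['force'],s['moment'])
im=camera('side'); crop(im[:,:,::-1],220,150,310,260,6,'pics/r2.png')
E
```

```text
36.74954492470321 [538.51874563 -12.83629715 137.1496088 ] [ 0.41249071  0.1018885  -2.07160789] [-0.0300923  -0.02202901  0.00248965]
```

View pics/r5.png

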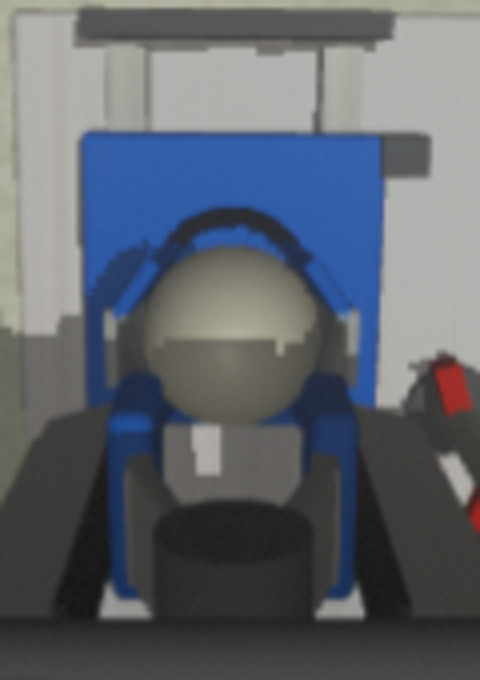

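View pics/r2.png

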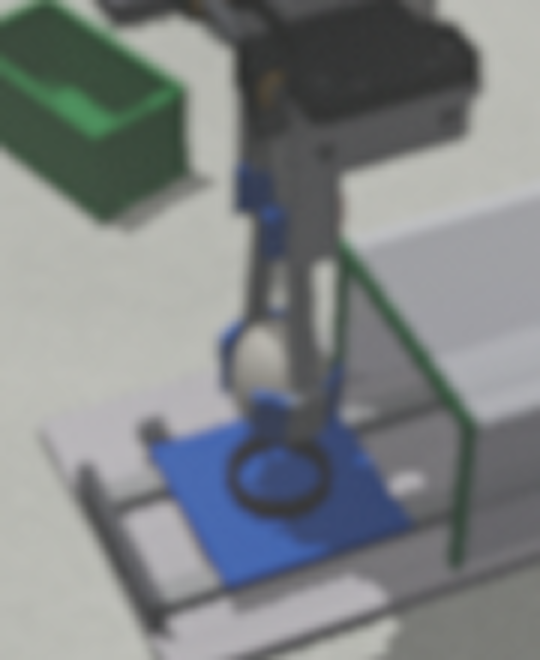

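Call:
carry_out([
  [[0, 0, -0.2, 0], [0, 0, -0.3, 0], [-0.1, -0.02, -0.2, 0], [-0.3, -0.06, -0.07, 0], [-0.5, -0.1, 0, 0], [-0.6, -0.12, 0, 0], [-0.7, -0.14, 0, 0], [-0.7, -0.14, 0, 0]],
])

```text
time_s: 19.45
position: [519.6, -101.4, 159.0]
ee_rot: [0.0, 0.708, 0.706, -0.0]
force: [-0.9, 0.4, -1.7]
width: 36.3
```

Call:
carry_out([
  [[-0.7, -0.14, 0, 0], [-0.7, -0.14, 0, 0], [-0.7, -0.14, 0, 0], [-0.7, -0.14, 0, 0], [-0.7, -0.14, 0, 0], [-0.7, -0.14, 0, 0], [-0.7, -0.14, 0, 0], [-0.7, -0.14, 0, 0]],
])

```text
time_s: 20.12
position: [485.1, -269.6, 158.9]
ee_rot: [0.0, 0.708, 0.706, -0.0]
force: [0.2, -0.1, -2.3]
width: 36.6
```

Call:
carry_out([
  [[-0.6, -0.12, 0, 0], [-0.4, -0.08, 0, 0], [-0.2, -0.04, 0, 0], [-0.07, -0.01, 0, 0], [0, 0, 0, 0], [0, 0, 0, 0], [0, 0, 0, 0]],
])

```text
time_s: 20.7
position: [479.1, -304.3, 158.7]
ee_rot: [-0.0, 0.707, 0.707, 0.0]
force: [-0.1, -1.1, -2.6]
width: 36.3
```

```bash
python3 - <<'E'
from station import *
from h import *
s=state();p=camera_params('wrist'); im=camera('wrist'); cv2.imwrite('pics/t_w.png',im[:,:,::-1]); crop(im[:,:,::-1],180,80,320,280,4,'pics/t5.png')
pickle.dump((s,p),open('t.pkl','wb'))
print(s['time_s'],s['width'],s['position'],s['force'],s['ee_rot'])
im=camera('side'); cv2.imwrite('pics/t_s.png',im[:,:,::-1]); crop(im[:,:,::-1],230,200,380,370,4,'pics/t2.png')
im=camera('scene'); cv2.imwrite('pics/t_sc.png',im[:,:,::-1]); crop(im[:,:,::-1],80,120,220,280,4,'pics/t3.png')
E
```

```text
20.7 36.32272345791559 [ 479.0918808  -304.29122775  158.7149274 ] [-0.09124469 -1.12996949 -2.64625757] [-3.03137518e-04  7.07215018e-01  7.06998380e-01  3.42052468e-04]
```

View pics/t5.png

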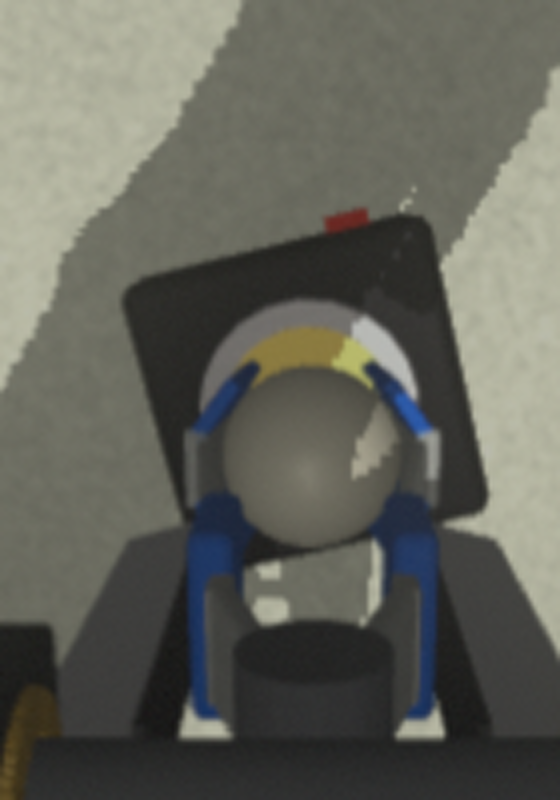

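View pics/t2.png

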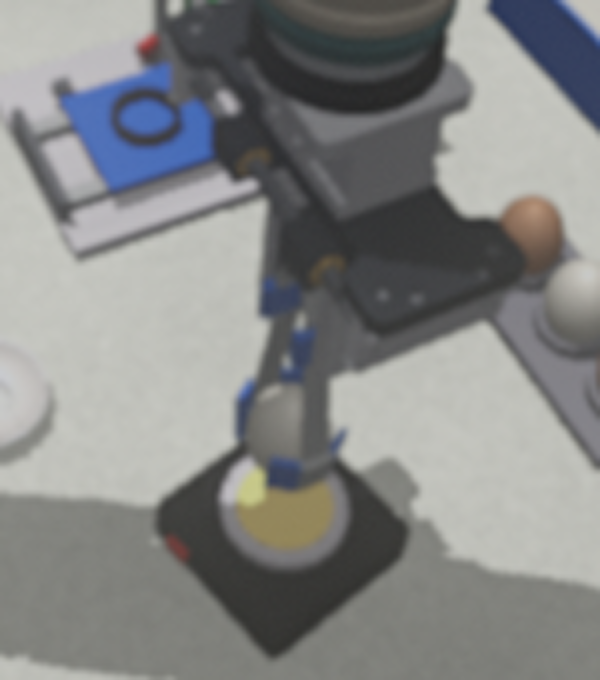

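View pics/t3.png

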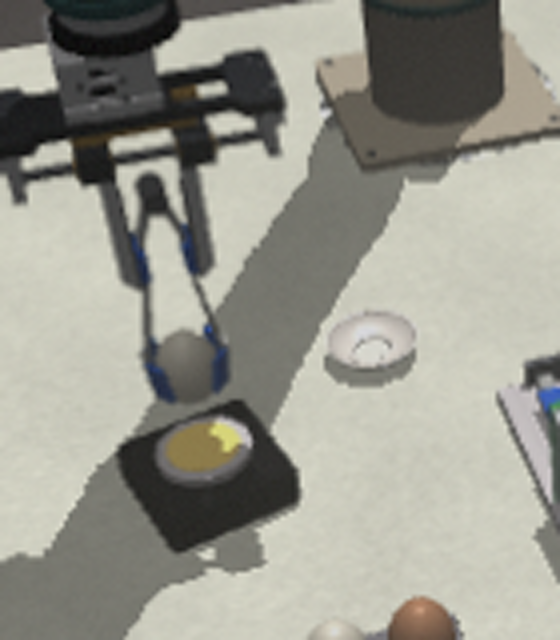

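```bash
python3 - <<'E'
from h import *
from station import camera_params
s,p=pickle.load(open('t.pkl','rb')); S=camera_params('scene');D=camera_params('side')
print('lens wrist',atz(p,(257.3,181.3),44.5))
im=cv2.imread('pics/m.png'); 
m,pm=pickle.load(open('m.pkl','rb'))
b=im.astype(int); mask=((b[:,:,2]>120)&(b[:,:,0]<110)&(b[:,:,1]>120)).astype(np.uint8)
n,l,st,c=cv2.connectedComponentsWithStats(mask); i=1+np.argmax(st[1:,4]); print(st[i],c[i],'lens from m',atz(pm,c[i],44.5))
def egg(cx,cy,zl,n=24):
    P=[]
    for h in np.linspace(0,53,40):
        t=h-24.5; r=22*np.sqrt(max(0,1-(t/(24.5 if t<0 else 28.5))**2))
        for a in np.linspace(0,2*np.pi,n): P.append([cx+r*np.cos(a),cy+r*np.sin(a),zl+h])
    return np.array(P)
# observed: wrist u 222-402(mid), v 365-547 ; scene bottom v~404, top v~330
w=lambda c:(proj(p,egg(*c))-[180,80])*4
q=lambda c:(proj(S,egg(*c))-[80,120])*4
def f(c):
    a=w(c);b=q(c); d=(proj(D,egg(*c))-[230,200])*4
    return [a[:,0].min()-222,a[:,0].max()-402,a[:,1].min()-365,a[:,1].max()-547,b[:,1].min()-331,b[:,1].max()-405,d[:,0].min()-245,d[:,1].min()-382]
r=least_squares(f,[480,-304,88],diff_step=1e-4); print('egg',r.x,r.fun.round(0),'TCP',s['position'])
E
```

```text
lens wrist [ 479.46111119 -304.81268059   44.5       ]
[ 46 119  32  35 885] [ 61.58870056 135.81581921] lens from m [ 480.25913884 -305.01615862   44.5       ]
egg [ 478.20783174 -304.09577941   89.06307073] [ 0. -0.  1.  1.  1. -2. -3.  2.] TCP [ 479.0918808  -304.29122775  158.7149274 ]
```

Call:
carry_out([
  [[-0.02, 0.03, 0, 0], [-0.02, 0.04, 0, 0], [0, 0.01, 0, 0], [0, 0, 0, 0], [0, 0, 0, 0], [0, 0, 0, 0], [0, 0, 0, 0], [0, 0, 0, 0]],
])

```text
time_s: 21.52
position: [480.9, -307.0, 158.7]
ee_rot: [-0.0, 0.708, 0.706, -0.0]
force: [0.2, 1.1, -1.2]
width: 36.0
```

Call:
carry_out([
  [[0, 0, 0, 0], [0, 0, 0, 0], [0, 0, 0, 0], [0, 0, 0, 0], [0, 0, 0, 0], [0, 0, 0, 0], [0, 0, 0, 0], [0, 0, 0, 0]],
])

```text
time_s: 22.18
position: [481.0, -307.0, 158.8]
ee_rot: [-0.0, 0.708, 0.706, -0.0]
force: [0.4, 0.9, -2.1]
width: 36.3
```

```bash
python3 - <<'E'
from station import *
from h import *
s=state();a=camera('wrist'); crop(a[:,:,::-1],180,80,320,280,4,'pics/u5.png')
for _ in range(6): b=camera('wrist')
print(s['time_s'],s['width'],s['position'],s['force'],s['qd'].round(4))
print('diff',np.abs(a[:220].astype(int)-b[:220]).mean(),np.abs(a[:220].astype(int)-b[:220]).max())
c=camera('scene'); cv2.imwrite('pics/u_sc.png',c[:,:,::-1]); print(find_in('scene','egg_center')[:2], find_in('wrist','egg_center')[:1], state()['width'])
E
```

```text
22.1833 36.34226085761852 [ 480.96249993 -306.98679165  158.75088182] [ 0.44653176  0.90216839 -2.14562896] [-0.0008  0.0007 -0.0011  0.0019 -0.0008 -0.001  -0.0011]
diff 0.5991477272727272 28
[{'at': [490.4, -308.4, 134.5], 'conf': 0.54}, {'at': [508.6, -307.4, 34.2], 'conf': 0.51}] [{'at': [475.0, -306.3, 135.6], 'conf': 0.82}] 36.464596537439334
```

View pics/u5.png

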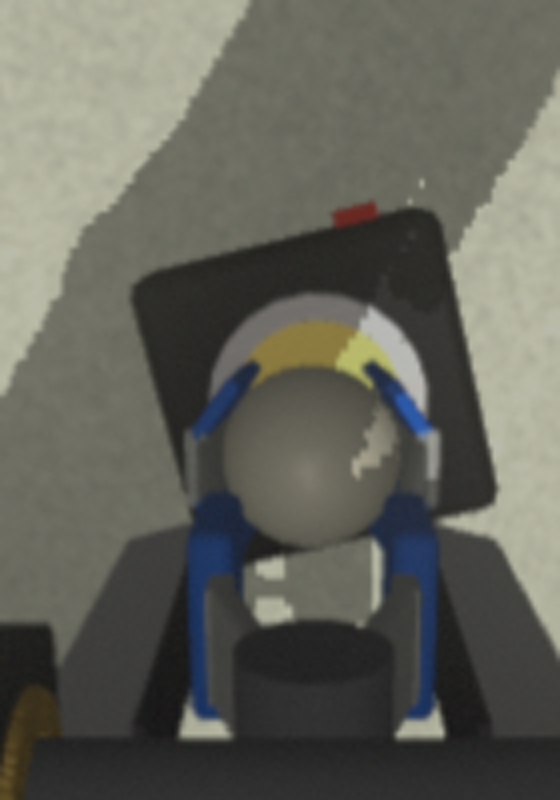

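View pics/u_sc.png

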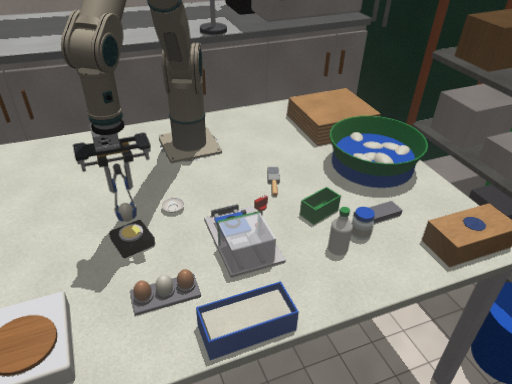

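Call:
carry_out([
  [[0.03, 0.01, 0, 0], [0.03, 0, 0, 0], [0, 0, 0, 0], [0, 0, 0, 0], [0, 0, 0, 0], [0, 0, 0, 0], [0, 0, 0, 0], [0, 0, 0, 0]],
])

```text
time_s: 23.35
position: [481.3, -305.2, 158.8]
ee_rot: [0.0, 0.708, 0.706, 0.0]
force: [0.3, 0.2, -3.0]
width: 36.5
```

Call:
carry_out([
  [[0, 0, 0, 0], [0, 0, 0, 0], [0, 0, 0, 0], [0, 0, 0, 0], [0, 0, 0, 0], [0, 0, 0, 0]],
])

```text
time_s: 23.85
position: [481.3, -305.2, 158.8]
ee_rot: [-0.0, 0.708, 0.706, 0.0]
force: [0.3, -0.1, -1.9]
width: 36.4
```

```bash
python3 - <<'E'
from station import *
from h import *
s=state();a=camera('wrist'); crop(a[:,:,::-1],180,80,320,280,3,'pics/v5.png')
b=camera('side'); crop(b[:,:,::-1],230,200,380,370,4,'pics/v2.png')
print(s['time_s'],s['width'],s['position'],s['force'],np.abs(s['qd']).max())
E
```

```text
23.85 36.37852958741356 [ 481.29845775 -305.15562044  158.76124255] [ 0.25539987 -0.09786891 -1.92492534] 0.0017601592564760868
```

View pics/v5.png

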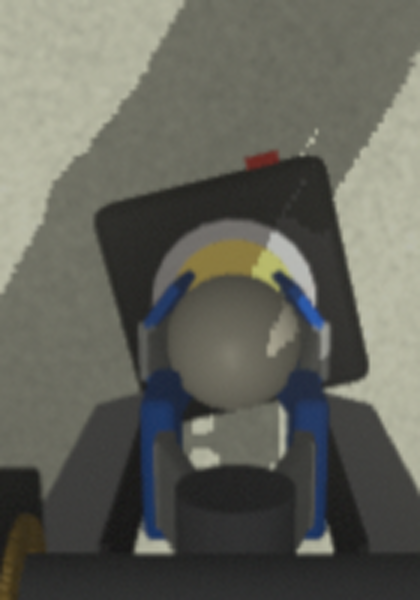

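View pics/v2.png

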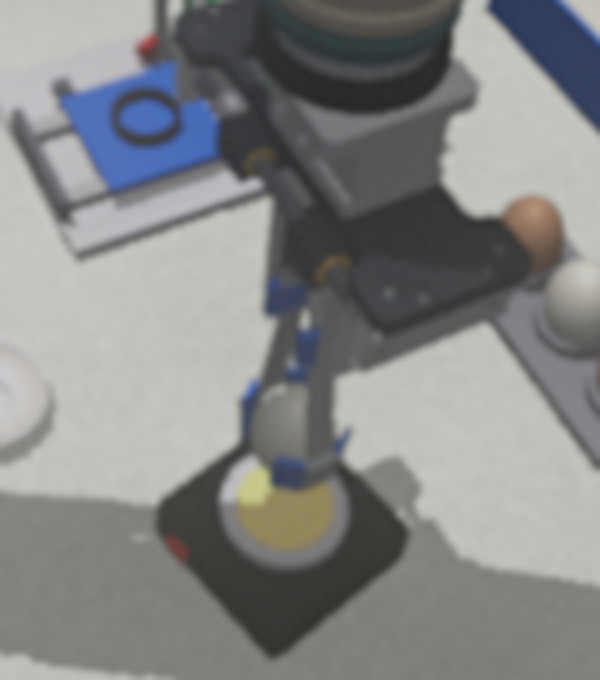

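The egg is centred over the lens in the wrist view (egg u≈233, lens ring u≈153–315). It is still held and not moving.

```bash
python3 -c "
from station import *
print(sign_off())"
```

```text
the job is handed in; nothing more can be done
None
```

The job is handed in, with the egg held still in the tongs about 4.5 cm above the lamp lens. I turned the clamp knob about 69° clockwise and the carriage came out. I then lifted the tongs from their stand, gripped the egg with their jaws (pads at 36.4 mm, 30 N) and carried it over the lamp. The robot's clock read about 24 s of the 58 s.

**Last checks:**
- **Height:** the egg's lower end measured about 89 mm, 44.6 mm above the lens. I measured this before the last small shifts, which were sideways only.
- **Centring:** the egg is within about 2 mm of the lens centre, as far as the cameras agree; they put the lens at x = 480 to 482 mm. The arm was still (joint speeds under 0.002 rad/s).
- **Carriage:** before the grip I measured the egg at x about 537 mm, and the bed's front edge gives 537.8 mm for fully out.
- **Other things:** they look to be where they were in the last scene picture. I judged this by eye and did not measure it.

**What disagreed or failed:**
- **Fingertip height:** the real fingertips sit about 36 mm above the reported tool point. My first close on the knob therefore shut on air above it. I corrected for this from the pictures and used it for the rest of the job.
- **Bed centre:** the locker's bed is not centred on the carriage line (about 14 mm off). I used the measured knob and plate positions instead.
- **Network reports for the egg:** some were wrong or low-confidence. In the last scene picture the network put the egg about 9 mm off in x, so I relied on fitting the egg's outline.

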